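Change the filter stack of the closet air scrubber

TASK

Service the closet's air scrubber: first turn the isolator handle off, set the knobbed cap aside and put the spent cartridge from under it into the tipped-open bin. Then stack every fresh cartridge lying on the shelf one on another, each centred over the intake holes in the middle of the scrubber's steel plate, lay the mesh prefilter centred on top of them and the cap centred on the prefilter, and only when the stack is complete turn the isolator back on. Leave the spray bottle, canister, dustpan and brush where they are.

Things in the scene. Friction and masses are not known exactly. Their poses are not given: they have to be found in the camera images.
- seat (a point): The middle of the round steel plate (110 mm diameter) on top of the round white air scrubber (170 mm diameter, fixed). The point lies on the plate's upper face, 76 mm above the shelf, at the centre of the intake holes (36 mm across); z up. The deck around the plate is 6 mm lower.
- isolator: Grey enclosed rotary isolator box fixed on the shelf, 120 mm (x) by 95 mm (y) by 50 mm high, with the handle on top. Origin: centre of its underside, on the handle's axis; z up.
- handle (a joint): The isolator's handle, turning about the vertical axis through the middle of its box: 0 rad is ON (bar along the box's y axis), 1.571 rad is OFF (bar along the box's x axis). The value grows as it is turned counter-clockwise seen from above, towards OFF; stops at both ends. It takes about 0.15 N m to turn; an over-centre spring pulls it fully home into the nearer end; the middle (0.785) is the tipping point. It starts ON.
- handle_grip (a point): Middle of the handle's black bar grip: 56 mm long, 14 mm wide, its top 92 mm above the shelf; the bar stands 28 mm clear above a round 48 mm hub. The point lies on the handle's axis, 80 mm above the shelf (12 mm under the bar's top); x runs along the bar and turns with it, z up.
- bucket: The bucket of the pale grey tilt-out bin, fixed, tipped 0.35 rad forward (its mouth leans towards the robot). Open box, outside 122 mm (own x) by 196 mm (own y) by 130 mm (own z), walls and floor 4 mm. Origin: centre of its underside; z points out of the mouth. A frame stands around it, 214 mm wide, with cheeks 155 mm high and a back panel 170 mm high on the side away from the robot.
- bucket_mouth (a point): Centre of the bucket's open mouth (level with its rim), about 155 mm above the shelf; axes as the bucket.
- spent_mid (a point): The spent cartridge, the same disc as the fresh ones (60 mm diameter, 16 mm thick, about 60 g), lying on the scrubber's plate under the cap at the start. The point is its centre, half-way up; z up.
- fresh1_mid (a point): A fresh filter cartridge: plain white plastic disc, 60 mm diameter, 16 mm thick, both faces flat with a dark grille face, about 60 g, lying flat on the shelf. The point is its centre, half-way up (8 mm over its underside), z up. It may be missing: there are two to four fresh cartridges.
- fresh2_mid (a point): As fresh1.
- fresh3_mid (a point): As fresh1.
- fresh4_mid (a point): As fresh1.
- prefilter_mid (a point): The mesh prefilter: aluminium disc with a mesh face, 64 mm diameter, 10 mm thick, flat on both sides, about 60 g, lying on the shelf. The point is its centre, half-way up (5 mm over its underside); z up.
- cap_knob (a point): The scrubber's grey cap: a disc 66 mm in diameter and 10 mm thick, flat underneath, with a round knob 26 mm in diameter and 26 mm tall on its middle, about 100 g, resting on the spent cartridge at the start. The point is the knob's centre, half-way up the knob, 23 mm above the cap's underside; z up.
- spray_bottle: White spray bottle with a chrome nozzle head, 68 mm diameter, 206 mm high; bystander. Origin: centre of its underside.
- canister: Frosted glass canister with a metal lid, 98 mm diameter, 160 mm high; bystander. Origin: centre of its underside.
- dustpan: Yellow dustpan, about 280 by 200 mm and 45 mm high; bystander. Its handle points along its own -x. Origin: under its middle.
- brush: Short-handled hand brush, about 280 by 40 mm and 45 mm high; bystander. Its handle points along its own -x. Origin: under its middle.
Mind the look-alikes: they are no part of the job. Leave any red look-alike of the part that bears fresh3_mid alone. Leave any green look-alike of the isolator alone.

How it is judged:
By the outcome, as a careful person would: the job done as asked, in the order asked, and still so for the second after the job is handed in, with the robot touching nothing.
Of fresh1, fresh2, fresh3, fresh4 only 2 to 4 are there at a start; the rules pass over those that are not, and their reading is None.
At some moment in a run one of fresh1, fresh2, fresh3, fresh4, prefilter may be knocked a few centimetres aside while the robot is not near it.
Once in a run the grip may slacken for a moment while it holds something.
It also fails if it takes over 210 s, if anything falls off the work surface, if the arm or the gripper's body presses on something with over 40 N, if the wrist force passes 120 N, or if a joint passes its speed limit or range.

ROBOT

A 7-joint arm with a two-finger parallel gripper is mounted at the origin on the work surface. World frame = base frame: x ahead of the robot, y to its left, z up, the work surface at z = 0. Lengths are in m, angles in rad, forces in N, time in s.
With the tool pointing down it reaches from about 0.4 to 0.875 m from the base axis. Payload 6.5 kg.
Tool frame: the origin (TCP) lies midway between the tips of the shut fingers; the grasp point (between the pads) lies 19 mm behind it; z points along the fingers, y is the line along which they close (so a half turn about z gives the same grasp; the last joint's range is limited). The gripper opens to 85 mm and grips with 20 to 120 N. Pads are 22 mm wide; open, the fingers measure 114 mm over their backs; the gripper's body (76 mm by 85 mm) begins 54 mm behind the grasp point. The pads swing forward as they close: fully open they stand 13 mm farther back than shut.
Start: joints at [-1.345, 0.536, -0.004, 1.538, 0.003, 1.067, -0.071], TCP at [0.187, 0.623, 0.231] pointing down, gripper open.
Joint ranges: [-2.7, 2.7], [-0.37, 2.16], [-1.27, 1.26], [0.24, 2.4], [-1.31, 4.45], [0.19, 1.91], [-2.76, 2.76]. Speed limits (rad/s): [2.39, 2.39, 3.14, 3.14, 3.14, 3.14, 3.14].

INTERFACE

Orientations are given as a unit quaternion [x, y, z, w].
In Python, from workcell import sense, optics, robot gives the robot as it stands.
- The arm moves only by the shell command python3 -m jog 'ROWS' [OPENING] [FORCE]. ROWS is JSON, a list of rows, each a list of 6 numbers: the shift along the world's x, y, z normalised to -1 to 1, where 1 is 1 m, then the turn, a rotation vector about the world's x, y, z normalised to -1 to 1, where 1 is 60 degrees. In form: [[x, y, z, rx, ry, rz], ...]. A call has 1 to 20 rows; each row is the pose to reach, as a shift and turn from the pose commanded when the call began; what a row does not reach only later rows make up. A row lasts 1/8 s, in which the tool goes at most 62.5 mm and 10.7 degrees, less where a joint would pass 70% of its speed; a pose out of reach is approached as far as the arm can. A call with a number of a shift or a turn outside -1 to 1 is refused whole. A call with a gripper value outside its range is refused whole. OPENING is the opening, from 0 (shut) to 1 (fully open), set as the call begins (- or left out, the last holds). The fingers move at their own pace and stop on an object; FORCE is the grip in N (left out, the last holds). Time passes only in rows, so rows that repeat a pose let the fingers close. It gives the time, the measured TCP pose, the force, the opening and the grip force at its end, in the units of the state.
- sense(): the state, without advancing time (a new reading comes with each control period).
- optics.read_camera(name): name is "scene" or "top"; returns a dict with "img" (480x640x3 uint8, red, green, blue), "range_z" (480x640 float32, m along the optical axis (not along the pixel's ray), 0 where there is no reading), "fx", "fy", "cx", "cy" (pixels), "k1" (the pictures are not rectified: a ray, as slopes to the right and down, at radius r is drawn at 1 + k1 r^2 times it, then the intrinsics apply), "rvec" (rotation vector, rad) and "tvec" (3), from world to camera coordinates, as OpenCV has them. Camera axes: x right, y down, z forward; pixel columns grow to the right and rows downward; lengths in m; the calibration is good to about 2 mm. A picture is of the moment at which its call begins.
- robot.close_job(): hands the job in; it is judged then, once.
The state is a dict: "time_s": time; "q": joint angles; "joint_velocities": joint speeds; "effort": joint torques, N m; "ee_pos": TCP position; "ee_rot": TCP orientation; "force": force on the tool from outside, world axes, zero at the start; "moment": the same for the moment, N m; "width": finger opening in m; "grip_force": force on a finger pad.
Only numpy, scipy, OpenCV 4.12 (cv2) and the standard library are available. Lean on these libraries where they do the work, as an engineer would, in place of code of your own. Each camera call takes 0.05 s, during which the arm holds its last target. There are 200 camera calls.

## Working session

There is one attempt and no reset: what is moved stays moved. The work goes in short steps, Python scripts to look and compute and a shell command to move; the robot and the scene stay as the last step left them, time stands still between calls to the robot, and variables do not carry over. Pictures are saved under pics/ and viewed, at most 14 in all, crops included, and the job is handed in when it is done.

```bash
mkdir -p pics
cat > h.py <<'E'
import numpy as np, cv2
from workcell import sense, optics, robot
def cam(n):
    c=optics.read_camera(n); c['R']=cv2.Rodrigues(np.array(c['rvec'],float))[0]; c['t']=np.array(c['tvec'],float).ravel(); return c
def ray(c,u,v):
    K=np.array([[c['fx'],0,c['cx']],[0,c['fy'],c['cy']],[0,0,1]],float)
    d=cv2.undistortPoints(np.array([[[u,v]]],float),K,np.array([c['k1'],0,0,0,0],float))[0,0]
    return c['R'].T@np.array([d[0],d[1],1.]), -c['R'].T@c['t']
def onplane(c,u,v,z):
    d,o=ray(c,u,v); return o+d*(z-o[2])/d[2]
def cloud(c):
    h,w=c['range_z'].shape
    K=np.array([[c['fx'],0,c['cx']],[0,c['fy'],c['cy']],[0,0,1]],float)
    uv=np.stack(np.meshgrid(np.arange(w),np.arange(h)),-1).reshape(-1,1,2).astype(float)
    d=cv2.undistortPoints(uv,K,np.array([c['k1'],0,0,0,0],float)).reshape(h,w,2)
    z=c['range_z'].astype(float)
    P=np.dstack([d*z[...,None],z]); P=(P-c['t'])@c['R']
    P[z<=0]=np.nan
    return P
def save(c,name,crop=None,s=1):
    im=c['img'][...,::-1]
    if crop: x0,y0,x1,y1=crop; im=im[y0:y1,x0:x1]
    if s!=1: im=cv2.resize(im,None,fx=s,fy=s,interpolation=cv2.INTER_CUBIC)
    cv2.imwrite('pics/'+name,im)
E
python3 - <<'E'
from h import *
for n in ('scene','top'):
    c=cam(n); save(c,n+'0.png'); print(n,c['fx'],c['k1'],-c['R'].T@c['t'],c['R'][2])
print(sense())
E
```

```text
scene 468.49551846958553 -0.06776125197660246 [1.02923286 0.40032307 1.26310157] [-0.42922777 -0.31631213 -0.84599655]
top 493.6177062184178 -0.07756233901464867 [ 0.28091708 -0.017904    1.42141467] [ 0.15065377 -0.00471392 -0.98857535]
{'time_s': 0.1, 'q': array([-1.34520991,  0.53710151, -0.00443244,  1.53877038,  0.00259913,
        1.06731263, -0.07121687]), 'joint_velocities': array([-0.00075743, -0.00315885, -0.00024141, -0.00334847, -0.00158671,
       -0.00060137, -0.00075186]), 'effort': array([ 2.73728161e-03, -5.84566855e+01,  1.05216723e+00, -2.59778631e+01,
        1.27340929e-02,  4.59894203e-03, -1.51059112e-05]), 'ee_pos': array([0.18683365, 0.6219711 , 0.2304951 ]), 'ee_rot': array([ 1.45351872e-01,  9.89379707e-01, -7.91106420e-04, -5.57793816e-05]), 'force': array([ 0.43816836,  0.39797104, -0.20049658]), 'moment': array([ 0.00248196, -0.02230162,  0.03558721]), 'grip_force': 0.0, 'width': 0.08548599023729767}
```

View pics/scene0.png

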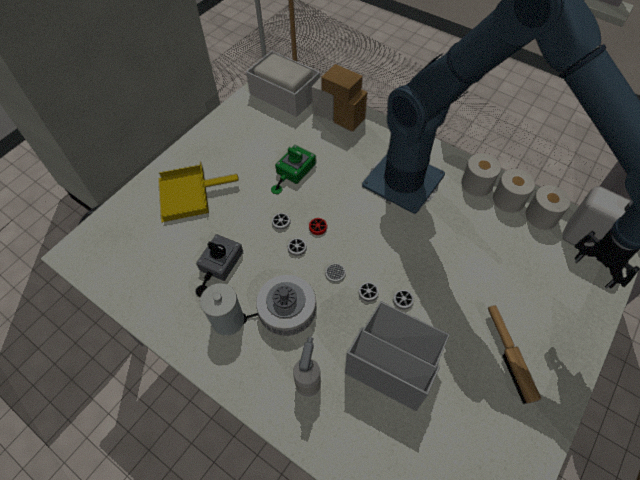

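View pics/top0.png

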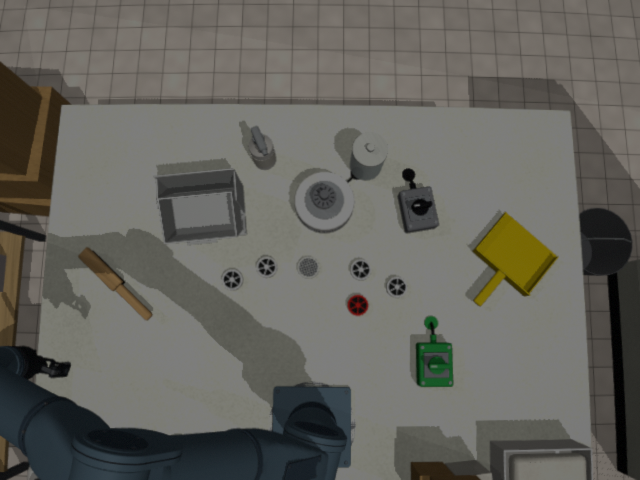

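Top view: fresh cartridges (white rim, dark grille) are at (232,279), (266,266), (360,268) and (397,286). The red look-alike at (358,304) stays. The mesh prefilter is at (308,267), and the scrubber with the cap at (323,200). The grey isolator at (419,207) is the one to turn; the green one at (435,362) is a look-alike. The bin is at (200,205).

```bash
cat > m.py <<'E'
from h import *
def discs(c,P):
    """blobs 5..35mm high in the work zone: centroid of top face points by minEnclosing on rectified plane"""
    m=((P[...,2]>0.006)&(P[...,2]<0.035)&(P[...,0]>0.3)&(P[...,0]<0.75)&(abs(P[...,1])<0.45)).astype(np.uint8)
    m=cv2.morphologyEx(m,cv2.MORPH_OPEN,np.ones((3,3)))
    n,l,s,cc=cv2.connectedComponentsWithStats(m)
    for i in range(1,n):
        if s[i,4]<120: continue
        q=P[l==i]; z=np.nanmedian(q[:,2]); rgb=c['img'][l==i].mean(0)
        (x,y),r=cv2.minEnclosingCircle(q[:,:2].astype(np.float32))
        yield cc[i],s[i,4],onplane(c,*cc[i],z),np.array([x,y,r]),rgb
E
python3 - <<'E'
from m import *
np.set_printoptions(precision=4,suppress=True)
for n in ('top','scene'):
    c=cam(n); P=cloud(c)
    for d in discs(c,P): print(n,*d)
    fl=P[...,2][(abs(P[...,0]-.45)<.03)&(abs(P[...,1])<.3)]; print('floor',np.nanmedian(fl),np.nanstd(fl))
    if n=='top':
        a=c['img'][150:320,200:460]; save(c,'top1.png',(280,140,460,320),3.3)
        # scrubber levels
        for u,v in((323,193),(323,222),(419,207),(421,207),(310,200),(345,200)): print(u,v,P[v,u],c['img'][v,u])
    save(c,'scene1.png',(180,220,330,350),4) if n=='scene' else 0
E
```

```text
top [203.8242 225.768 ] 819 [0.5587 0.3172 0.0257] [0.5548 0.3146 0.0876] [89.1465 89.6752 88.4066]
top [266.1144 267.0909] 341 [0.4415 0.1347 0.0164] [0.4419 0.1356 0.0302] [76.7977 77.0968 75.9472]
top [307.4    267.5452] 310 [0.4419 0.0165 0.0112] [0.4431 0.016  0.0319] [85.2806 86.0194 84.0677]
top [360.0115 269.7586] 348 [ 0.4363 -0.1343  0.0163] [ 0.4369 -0.1345  0.0302] [74.9511 75.2787 74.1983]
top [232.344  279.7055] 343 [0.4043 0.2305 0.0161] [0.4038 0.2313 0.0305] [74.4402 74.7551 73.6647]
top [396.2399 287.2139] 346 [ 0.3871 -0.2378  0.0166] [ 0.3873 -0.2383  0.0303] [73.5116 73.9017 72.7543]
top [357.0563 305.2676] 355 [ 0.335  -0.1257  0.0166] [ 0.3354 -0.1257  0.0302] [69.3437 23.4761 21.2028]
floor 0.0018509332173798436 0.006834219297561883
323 193 [ 0.631  -0.0258  0.1292] [69 70 72]
323 222 [ 0.5641 -0.0268  0.0673] [126 126 126]
419 207 [ 0.6036 -0.292   0.0947] [3 5 6]
421 207 [ 0.606  -0.2996  0.0852] [4 4 5]
310 200 [0.624  0.0101 0.0795] [85 87 87]
345 200 [ 0.6267 -0.0881  0.0729] [125 125 123]
scene [280.5761 220.4609] 243 [ 0.3927 -0.2355  0.0169] [ 0.3895 -0.2365  0.0325] [72.7819 73.3086 72.786 ]
scene [317.7564 225.7179] 234 [ 0.3399 -0.124   0.0163] [ 0.3385 -0.126   0.0321] [66.1966 17.7137 15.8846]
scene [296.8439 246.29  ] 269 [ 0.4419 -0.1319  0.0169] [ 0.4386 -0.1338  0.0313] [71.6989 72.0855 71.7881]
scene [223.3032 268.448 ] 221 [ 0.6377 -0.2657  0.0228] [ 0.6168 -0.2975  0.0729] [28.1584 28.8959 29.4434]
scene [334.9223 271.9117] 283 [0.4465 0.0169 0.0113] [0.4456 0.0166 0.0325] [84.7491 85.5512 84.9187]
scene [368.3636 291.224 ] 308 [0.4462 0.137  0.0168] [0.4439 0.1362 0.031 ] [72.224  72.8117 72.2045]
scene [403.0363 298.901 ] 303 [0.4088 0.2341 0.0161] [0.4081 0.2304 0.0321] [70.604  71.1815 70.8746]
scene [401.6861 346.5178] 309 [0.5415 0.3058 0.0251] [0.5425 0.3053 0.0936] [70.3819 70.9417 70.6084]
floor 0.0025336037203815423 0.007142852659462399
```

View pics/top1.png

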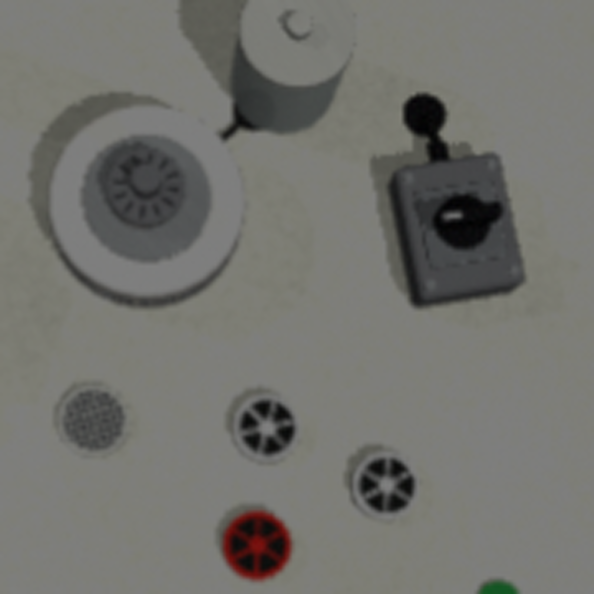

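View pics/scene1.png

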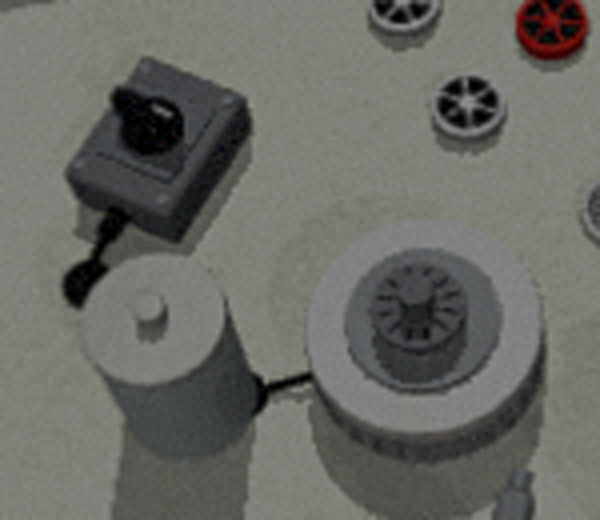

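The crops confirm the targets. The grey isolator at crop (460,225) has its bar across, along world y. The cap is at (145,180), the prefilter at (93,418), and white cartridges are at (265,425) and (385,485). The red disc at (257,545) is to be left alone. Next I measure the box, scrubber, cap and bin.

Run:
```python
from m import *
np.set_printoptions(precision=4,suppress=True)
for n in ('top','scene'):
    c=cam(n); P=cloud(c); X,Y,Z=P[...,0],P[...,1],P[...,2]
    def pts(x0,x1,y0,y1,z0,z1): return P[(X>x0)&(X<x1)&(Y>y0)&(Y<y1)&(Z>z0)&(Z<z1)]
    q=pts(.5,.72,-.4,-.22,.044,.056); r=cv2.minAreaRect(q[:,:2].astype(np.float32)); print(n,'box',r,q.shape)
    q=pts(.5,.72,-.4,-.22,.082,.1); r=cv2.minAreaRect(q[:,:2].astype(np.float32)); print('bar',r,q.shape,np.median(q,0))
    q=pts(.5,.72,-.14,.1,.064,.083); print('scrub',cv2.minEnclosingCircle(q[:,:2].astype(np.float32)))
    # plate by colour on scrubber: white deck outer contour
    g=c['img'].astype(int).mean(2); m=((X>.5)&(X<.74)&(Y>-.13)&(Y<.08)&(Z>.062)&(Z<.085)&(g>105)).astype(np.uint8)
    cs=cv2.findContours(m,cv2.RETR_EXTERNAL,cv2.CHAIN_APPROX_NONE)[0]; k=max(cs,key=cv2.contourArea)
    w=np.array([onplane(c,*p[0],.070)[:2] for p in k]).astype(np.float32); print('deck',cv2.minEnclosingCircle(w),cv2.fitEllipse(w))
    q=pts(.55,.7,-.1,.06,.097,.107); print('capdisc',cv2.minEnclosingCircle(q[:,:2].astype(np.float32)),len(q),np.median(q,0))
    q=pts(.55,.7,-.1,.06,.12,.135); print('knob',cv2.minEnclosingCircle(q[:,:2].astype(np.float32)),len(q),np.median(q,0))
    q=pts(.45,.8,.15,.5,.12,.2); print('bin',q.min(0),q.max(0)); 
    q=pts(.4,.54,.15,.5,.03,.2); print('binfront',q.min(0) if len(q) else 0)
    q=pts(.45,.8,.19,.46,.0,.06); print('bininside',np.median(q,0))
    q=pts(.3,.5,.29,.5,.02,.2); print('capplace',len(q),q.min(0) if len(q) else 0)
    q=pts(.65,.85,.0,.2,.1,.3); print('bottle',q.min(0),q.max(0))
    q=pts(.6,.85,-.25,-.05,.14,.18); print('canis',cv2.minEnclosingCircle(q[:,:2].astype(np.float32)))
```

```text
top box ((0.6114022135734558, -0.3008919358253479), (0.12052451819181442, 0.0969381332397461), 10.811385154724121) (973, 3)
bar ((0.6116415858268738, -0.3006804585456848), (0.015375887975096703, 0.05642955005168915), 9.975997924804688) (111, 3) [ 0.6107 -0.3012  0.0916]
scrub ((0.6374225616455078, -0.05280017480254173), 0.11059872061014175)
deck ((0.6274797916412354, -0.02978861890733242), 0.08335629850625992) ((0.6269294619560242, -0.02935379557311535), (0.16268716752529144, 0.16381224989891052), 151.4468231201172)
capdisc ((0.629554033279419, -0.027722038328647614), 0.03353838250041008) 336 [ 0.6262 -0.0261  0.102 ]
knob ((0.6297155618667603, -0.027142081409692764), 0.013243171386420727) 72 [ 0.6287 -0.0259  0.1279]
bin [0.4861 0.1503 0.1201] [0.7874 0.4235 0.2   ]
binfront [0.4861 0.2007 0.0304]
bininside [0.5963 0.3136 0.02  ]
capplace 318 [0.3    0.29   0.0274]
bottle [0.7126 0.1141 0.1004] [0.7992 0.1802 0.2122]
canis ((0.7530995011329651, -0.15035031735897064), 0.050316501408815384)
scene box ((0.6151367425918579, -0.2997063100337982), (0.12173104286193848, 0.09721527993679047
[... 212 characters left out ...]
619245603680611), 0.10683798789978027)
deck ((0.6284695863723755, -0.02710867114365101), 0.08424854278564453) ((0.628149151802063, -0.027924222871661186), (0.16267620027065277, 0.16515140235424042), 61.964820861816406)
capdisc ((0.6317046880722046, -0.026616854593157768), 0.033711131662130356) 301 [ 0.6374 -0.0201  0.1025]
knob ((0.6320738196372986, -0.026804491877555847), 0.013358881697058678) 74 [ 0.6326 -0.0254  0.1272]
bin [0.4846 0.15   0.12  ] [0.7995 0.426  0.1995]
binfront [0.4846 0.2047 0.0301]
bininside [0.6961 0.3451 0.0028]
capplace 328 [0.3001 0.2976 0.0316]
bottle [0.7149 0.1184 0.1001] [0.8032 0.1852 0.212 ]
canis ((0.7551933526992798, -0.15040776133537292), 0.050812728703022)
```

```bash
python3 -m jog '[[0.246,-0.2,0.07,0,0,-0.3],[0.246,-0.2,0.07,0,0,-0.3],[0.246,-0.2,0.07,0,0,-0.3],[0.246,-0.2,0.07,0,0,-0.3],[0.246,-0.2,0.07,0,0,-0.3],[0.246,-0.2,0.07,0,0,-0.3],[0.363,-0.523,0.07,0,0,-0.7],[0.363,-0.523,0.07,0,0,-0.7],[0.363,-0.523,0.07,0,0,-0.7],[0.363,-0.523,0.07,0,0,-0.7],[0.363,-0.523,0.07,0,0,-0.7],[0.363,-0.523,0.07,0,0,-0.7],[0.426,-0.924,0.02,0,0,-1],[0.426,-0.924,0.02,0,0,-1],[0.426,-0.924,0.02,0,0,-1],[0.426,-0.924,0.02,0,0,-1],[0.426,-0.924,0.02,0,0,-1],[0.426,-0.924,0.02,0,0,-1],[0.426,-0.924,0.02,0,0,-1],[0.426,-0.924,0.02,0,0,-1]]' 0.6 40
cat >> h.py <<'E'
def st():
    s=sense(); x,y,z,w=s['ee_rot']
    from scipy.spatial.transform import Rotation as R
    M=R.from_quat(s['ee_rot']).as_matrix(); a=np.degrees(np.arctan2(M[1,1],M[0,1]))
    print('t%.1f'%s['time_s'],'p',np.round(s['ee_pos'],4),'yawY %.1f'%a,'zt',np.round(M[:,2],3),'q7 %.2f'%s['q'][6],'w %.4f g %.0f'%(s['width'],s['grip_force']),'F',np.round(s['force'],1))
E
python3 -c "from h import *;st()"
```

```text
time_s: 2.8
ee_pos: [0.612, -0.3041, 0.2502]
ee_rot: [0.622, 0.783, -0.001, -0.0]
force: [0.4, -0.5, 0.6]
width: 0.0516
grip_force: 0.0
t2.8 p [ 0.612  -0.3041  0.2502] yawY 13.1 zt [-0.002 -0.001 -1.   ] q7 0.85 w 0.0516 g 0 F [ 0.4 -0.5  0.6]
```

```bash
python3 -m jog '[[0.0,0.0,-0.06,0,0,-0.035],[0.0,0,-0.12,0,0,-0.035],[0,0,-0.16,0,0,-0.035],[0,0,-0.183,0,0,-0.035],[0,0,-0.183,0,0,-0.035],[0,0,-0.183,0,0,-0.035]]' && python3 -c "from h import *;st()"
```

```text
time_s: 3.55
ee_pos: [0.6144, -0.3018, 0.0703]
ee_rot: [0.635, 0.773, 0.0, 0.001]
force: [-0.5, -0.4, 0.2]
width: 0.0512
grip_force: 0.0
t3.5 p [ 0.6144 -0.3018  0.0703] yawY 11.2 zt [ 0.003 -0.001 -1.   ] q7 0.89 w 0.0512 g 0 F [-0.5 -0.4  0.2]
```

```bash
python3 -m jog '[[0,0,0,0,0,0],[0,0,0,0,0,0],[0,0,0,0,0,0],[0,0,0,0,0,0],[0,0,0,0,0,0],[0,0,0,0,0,0]]' 0 50 && python3 -c "from h import *;st()"
```

```text
time_s: 4.3
ee_pos: [0.6142, -0.3017, 0.0697]
ee_rot: [0.635, 0.773, 0.001, 0.001]
force: [1.5, 1.0, 5.8]
width: 0.013
grip_force: 51.9
t4.3 p [ 0.6142 -0.3017  0.0697] yawY 11.2 zt [ 0.002 -0.    -1.   ] q7 0.89 w 0.0130 g 52 F [1.5 1.  5.8]
```

```bash
python3 -m jog '[[0,0,0.001,0,0,0.1],[0,0,0.001,0,0,0.25],[0,0,0.001,0,0,0.4],[0,0,0.001,0,0,0.55],[0,0,0.001,0,0,0.7],[0,0,0.001,0,0,0.85],[0,0,0.001,0,0,0.95],[0,0,0.001,0,0,0.95]]' && python3 -m jog '[[0,0,0,0,0,0.15],[0,0,0,0,0,0.3],[0,0,0,0,0,0.45],[0,0,0,0,0,0.55],[0,0,0,0,0,0.55],[0,0,0,0,0,0.55]]' && python3 -c "from h import *;st()"
```

```text
time_s: 5.3
ee_pos: [0.6145, -0.3014, 0.0698]
ee_rot: [0.189, 0.982, 0.0, 0.002]
force: [5.4, -0.1, -1.0]
width: 0.0133
grip_force: 50.8
time_s: 6.05
ee_pos: [0.6145, -0.3011, 0.0697]
ee_rot: [-0.096, 0.995, -0.0, 0.001]
force: [4.9, 1.1, -1.1]
width: 0.0128
grip_force: 53.2
t6.0 p [ 0.6145 -0.3011  0.0697] yawY 101.0 zt [ 0.003  0.    -1.   ] q7 2.18 w 0.0128 g 53 F [ 4.9  1.1 -1.1]
```

```bash
python3 -m jog '[[0,0,0,0,0,0],[0,0,0,0,0,0],[0,0,0,0,0,0],[0,0,0.03,0,0,0],[0,0,0.09,0,0,0],[0,0,0.15,0,0,0],[0,0,0.182,0,0,0],[0,0.06,0.182,0,0,-0.1],[0.01,0.12,0.182,0,0,-0.18],[0.01,0.18,0.182,0,0,-0.18],[0.015,0.24,0.182,0,0,-0.18],[0.018,0.274,0.182,0,0,-0.18],[0.018,0.274,0.182,0,0,-0.18],[0.018,0.274,0.182,0,0,-0.18]]' 0.6
python3 - <<'E'
from h import *
st()
np.set_printoptions(precision=4,suppress=True)
for n in ('top','scene'):
    c=cam(n); P=cloud(c); X,Y,Z=P[...,0],P[...,1],P[...,2]
    q=P[(X>.5)&(X<.72)&(Y>-.4)&(Y<-.22)&(Z>.084)&(Z<.1)]; print(n,'bar',len(q),cv2.minAreaRect(q[:,:2].astype(np.float32)) if len(q) else 0)
E
```

```text
time_s: 7.8
ee_pos: [0.6307, -0.0288, 0.2512]
ee_rot: [-0.003, 1.0, -0.001, -0.0]
force: [0.6, -0.2, 0.1]
width: 0.0514
grip_force: 0.0
t7.8 p [ 0.6307 -0.0288  0.2512] yawY 90.3 zt [-0.    -0.001 -1.   ] q7 1.56 w 0.0514 g 0 F [ 0.6 -0.2  0.1]
top bar 107 ((0.6121519804000854, -0.30152222514152527), (0.055997978895902634, 0.015435958281159401), 10.260187149047852)
scene bar 96 ((0.614822506904602, -0.29984426498413086), (0.05728186294436455, 0.016798341646790504), 7.091219425201416)
```

```bash
python3 -m jog '[[0,0,-0.06,0,0,0],[0,0,-0.11,0,0,0],[0,0,-0.144,0,0,0],[0,0,-0.144,0,0,0],[0,0,-0.144,0,0,0]]' && python3 -m jog '[[0,0,0,0,0,0],[0,0,0,0,0,0],[0,0,0,0,0,0],[0,0,0,0,0,0],[0,0,0,0,0,0]]' 0 50 && python3 -m jog '[[0,0,0.02,0,0,0],[0,0,0.05,0,0,0],[0,0,0.1,0,0,0],[0,0,0.144,0,0,0],[0,0,0.144,0,0,0]]' && python3 -c "
from h import *
st(); save(cam('scene'),'cap1.png',(200,180,420,345),3.5)"
```

```text
time_s: 8.52
ee_pos: [0.6321, -0.0284, 0.1089]
ee_rot: [-0.003, 1.0, -0.0, 0.001]
force: [-0.2, 0.2, 0.6]
width: 0.0509
grip_force: 0.0
time_s: 9.15
ee_pos: [0.6322, -0.0277, 0.1094]
ee_rot: [-0.003, 1.0, -0.0, 0.002]
force: [-1.2, -1.1, 5.3]
width: 0.0238
grip_force: 48.8
time_s: 9.78
ee_pos: [0.6337, -0.0275, 0.2572]
ee_rot: [-0.003, 1.0, 0.0, 0.005]
force: [-0.7, -1.2, -2.3]
width: 0.0241
grip_force: 49.1
t9.8 p [ 0.6337 -0.0275  0.2572] yawY 90.4 zt [ 0.01  0.   -1.  ] q7 1.56 w 0.0241 g 49 F [-0.7 -1.2 -2.3]
```

View pics/cap1.png

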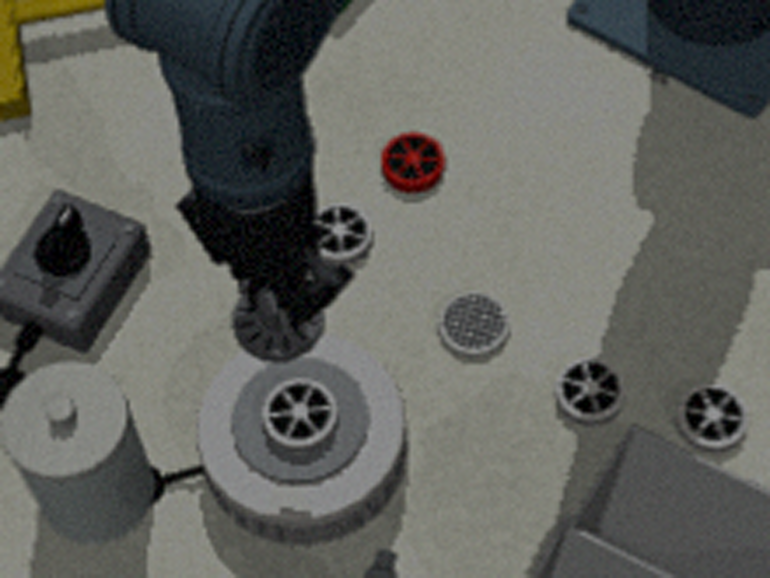

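Cap lifted; the spent cartridge stays on the plate at crop (300,412), and the isolator bar now lies along the box x. I set the cap aside at (0.40, 0.34).

```bash
python3 -m jog '[[-0.03,0.05,0,0,0,0],[-0.06,0.1,0,0,0,0],[-0.09,0.15,0,0,0,0],[-0.12,0.2,0,0,0,0],[-0.15,0.25,0,0,0,0],[-0.18,0.3,0,0,0,0],[-0.21,0.34,0,0,0,0],[-0.231,0.367,0,0,0,0],[-0.231,0.367,-0.04,0,0,0],[-0.231,0.367,-0.1,0,0,0],[-0.231,0.367,-0.15,0,0,0],[-0.231,0.367,-0.2,0,0,0],[-0.231,0.367,-0.22,0,0,0],[-0.231,0.367,-0.232,0,0,0],[-0.231,0.367,-0.232,0,0,0],[-0.231,0.367,-0.232,0,0,0]]' && python3 -c "
from h import *
st()"
```

```text
time_s: 11.82
ee_pos: [0.4003, 0.3399, 0.0198]
ee_rot: [-0.003, 1.0, 0.0, 0.0]
force: [0.5, 1.2, -1.2]
width: 0.0241
grip_force: 50.8
t11.8 p [0.4003 0.3399 0.0198] yawY 90.4 zt [ 0.001  0.001 -1.   ] q7 0.67 w 0.0241 g 51 F [ 0.5  1.2 -1.2]
```

```bash
python3 -m jog '[[0,0,-0.0015,0,0,0],[0,0,-0.0015,0,0,0]]' && python3 -m jog '[[0,0,0,0,0,0],[0,0,0,0,0,0],[0,0,0,0,0,0],[0,0,0.04,0,0,0],[0,0,0.1,0,0,0],[0,0,0.16,0,0,0],[0,0,0.2335,0,0,0],[0,0,0.2335,0,0,0]]' 0.6
cat >> m.py <<'E'
np.set_printoptions(precision=4,suppress=True)
def circ(P,x0,x1,y0,y1,z0,z1):
    X,Y,Z=P[...,0],P[...,1],P[...,2]; q=P[(X>x0)&(X<x1)&(Y>y0)&(Y<y1)&(Z>z0)&(Z<z1)]
    if len(q)<10: return None
    (x,y),r=cv2.minEnclosingCircle(q[:,:2].astype(np.float32)); return np.array([x,y,r]),len(q),np.median(q[:,2])
E
python3 - <<'E'
from m import *
st()
for n in ('top','scene'):
    c=cam(n); P=cloud(c); X,Y,Z=P[...,0],P[...,1],P[...,2]
    print(n,'spent',circ(P,.55,.7,-.1,.06,.089,.098),'cap',circ(P,.33,.47,.28,.41,.006,.014),'knob',circ(P,.33,.47,.28,.41,.03,.042))
    # plate: grey region at plate height
    g=c['img'].astype(int).mean(2); d=np.hypot(X-.629,Y+.028); m=((d<.075)&(g<112)&(Z>.06)&(Z<.1)).astype(np.uint8)
    k=max(cv2.findContours(m,cv2.RETR_EXTERNAL,cv2.CHAIN_APPROX_NONE)[0],key=cv2.contourArea)
    w=np.array([onplane(c,*p[0],.076)[:2] for p in k]).astype(np.float32); print('plate',cv2.minEnclosingCircle(w),cv2.fitEllipse(w))
    save(c,'s_%s.png'%n)
E
```

```text
time_s: 12.08
ee_pos: [0.4001, 0.3397, 0.0181]
ee_rot: [-0.003, 1.0, 0.0, 0.0]
force: [0.5, 0.4, -0.7]
width: 0.0242
grip_force: 50.8
time_s: 13.08
ee_pos: [0.4018, 0.3413, 0.2559]
ee_rot: [-0.003, 1.0, 0.003, 0.003]
force: [0.0, 1.1, 0.1]
width: 0.0514
grip_force: 0.0
t13.1 p [0.4018 0.3413 0.2559] yawY 90.4 zt [ 0.006  0.006 -1.   ] q7 0.74 w 0.0514 g 0 F [0.  1.1 0.1]
top spent (array([ 0.6272, -0.0261,  0.0304]), 306, np.float64(0.0922973300548811)) cap (array([0.39  , 0.3309, 0.0757]), 313, np.float64(0.009655138893829919)) knob (array([0.4003, 0.3402, 0.0132]), 66, np.float64(0.03536748288604927))
plate ((0.6260707974433899, -0.02823125198483467), 0.05569832772016525) ((0.6268076300621033, -0.02873408794403076), (0.10646374523639679, 0.10764312744140625), 120.0499038696289)
scene spent (array([ 0.6301, -0.0249,  0.031 ]), 319, np.float64(0.0931103689764118)) cap (array([0.3901, 0.3503, 0.0768]), 278, np.float64(0.009710258083183411)) knob (array([0.4004, 0.3409, 0.0132]), 65, np.float64(0.03557100227588052))
plate ((0.6304597854614258, -0.02652100846171379), 0.05788035690784454) ((0.6301240921020508, -0.026312943547964096), (0.10801193118095398, 0.1122058779001236), 131.3923797607422)
```

```bash
python3 -m jog '[[0.03,-0.05,0,0,0,0],[0.06,-0.1,0,0,0,0],[0.09,-0.15,0,0,0,0],[0.12,-0.2,0,0,0,0],[0.15,-0.25,0,0,0,0],[0.18,-0.3,0,0,0,0],[0.21,-0.34,0,0,0,0],[0.2285,-0.3655,0,0,0,0],[0.2285,-0.3655,-0.05,0,0,0],[0.2285,-0.3655,-0.11,0,0,0],[0.2285,-0.3655,-0.15,0,0,0],[0.2285,-0.3655,-0.175,0,0,0],[0.2285,-0.3655,-0.175,0,0,0],[0.2285,-0.3655,-0.175,0,0,0]]' 1 && python3 -m jog '[[0,0,0,0,0,0],[0,0,0,0,0,0],[0,0,0,0,0,0],[0,0,0,0,0,0]]' 0 50 && python3 -c "
from h import *
st()"
```

```text
time_s: 14.92
ee_pos: [0.6285, -0.0261, 0.0763]
ee_rot: [-0.003, 1.0, -0.0, -0.0]
force: [1.1, 0.8, -0.1]
width: 0.0854
grip_force: 0.0
time_s: 15.42
ee_pos: [0.6294, -0.026, 0.078]
ee_rot: [-0.003, 1.0, 0.0, 0.001]
force: [-1.1, 0.3, 6.2]
width: 0.0579
grip_force: 52.6
t15.4 p [ 0.6294 -0.026   0.078 ] yawY 90.4 zt [ 0.002  0.    -1.   ] q7 1.56 w 0.0579 g 53 F [-1.1  0.3  6.2]
```

```bash
python3 -m jog '[[0,0,0.03,0,0,0],[0,0,0.08,0,0,0],[0,0,0.14,0,0,0],[0,0,0.195,0,0,0],[0,0,0.195,0,0,0]]'
python3 - <<'E'
from m import *
st()
c=cam('top'); P=cloud(c)
for u in (185,215):
    print(u,[(v,)+tuple(np.round(P[v,u],3)) for v in range(164,246,3)])
X,Y,Z=P[...,0],P[...,1],P[...,2]
q=P[(X<.53)&(X>.46)&(Y>.18)&(Y<.45)&(Z>.09)]; print(cv2.minAreaRect(q[:,:2].astype(np.float32)),np.median(q,0))
save(c,'bin.png',(140,150,260,250),5)
E
```

```text
time_s: 16.05
ee_pos: [0.6315, -0.0261, 0.2774]
ee_rot: [-0.003, 1.0, 0.0, 0.005]
force: [0.1, 0.4, -1.6]
width: 0.0576
grip_force: 53.7
t16.1 p [ 0.6315 -0.0261  0.2774] yawY 90.4 zt [ 0.011  0.    -1.   ] q7 1.56 w 0.0576 g 54 F [ 0.1  0.4 -1.6]
185 [(164, np.float64(0.752), np.float64(0.389), np.float64(0.003)), (167, np.float64(0.745), np.float64(0.39), np.float64(-0.004)), (170, np.float64(0.734), np.float64(0.388), np.float64(0.001)), (173, np.float64(0.672), np.float64(0.34), np.float64(0.169)), (176, np.float64(0.671), np.float64(0.346), np.float64(0.147)), (179, np.float64(0.668), np.float64(0.351), np.float64(0.128)), (182, np.float64(0.669), np.float64(0.359), np.float64(0.096)), (185, np.float64(0.666), np.float64(0.365), np.float64(0.074)), (188, np.float64(0.667), np.float64(0.374), np.float64(0.042)), (191, np.float64(0.666), np.float64(0.382), np.float64(0.012)), (194, np.float64(0.626), np.float64(0.349), np.float64(0.126)), (197, np.float64(0.637), np.float64(0.369), np.float64(0.053)), (200, np.float64(0.628), np.float64(0.369), np.float64(0.052)), (203, np.float64
[... 2154 characters left out ...]
 np.float64(0.572), np.float64(0.284), np.float64(0.029)), (224, np.float64(0.564), np.float64(0.285), np.float64(0.024)), (227, np.float64(0.555), np.float64(0.284), np.float64(0.026)), (230, np.float64(0.548), np.float64(0.285), np.float64(0.02)), (233, np.float64(0.532), np.float64(0.277), np.float64(0.058)), (236, np.float64(0.515), np.float64(0.267), np.float64(0.103)), (239, np.float64(0.501), np.float64(0.259), np.float64(0.137)), (242, np.float64(0.497), np.float64(0.264), np.float64(0.113)), (245, np.float64(0.506), np.float64(0.287), np.float64(0.006))]
((0.5121648907661438, 0.2997155487537384), (0.043384820222854614, 0.19912539422512054), 2.3946595191955566) [0.5043 0.3118 0.1224]
```

View pics/bin.png

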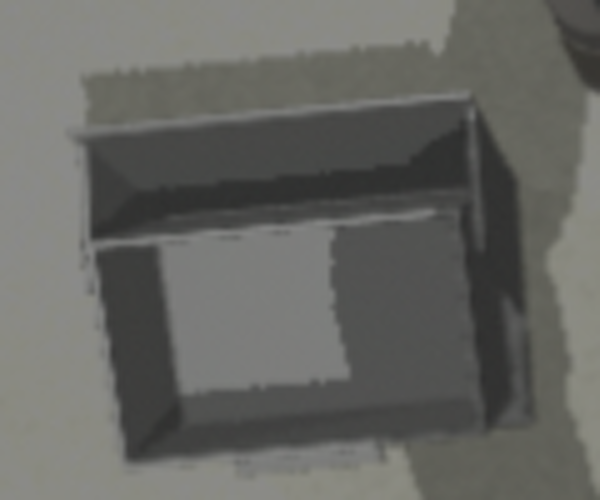

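The bin crop shows the bucket as the front compartment, at crop x 100–480 and y 210–460, with its mouth centre at about (0.555, 0.305). I drop the spent cartridge there.

```bash
python3 -m jog '[[-0.02,0.05,0,0,0,0],[-0.03,0.1,0,0,0,0],[-0.04,0.15,0,0,0,0],[-0.05,0.2,0,0,0,0],[-0.06,0.25,0,0,0,0],[-0.07,0.3,0,0,0,0],[-0.0735,0.3305,0,0,0,0],[-0.0735,0.3305,-0.05,0,0,0],[-0.0735,0.3305,-0.1,0,0,0],[-0.0735,0.3305,-0.12,0,0,0],[-0.0735,0.3305,-0.12,0,0,0]]' && python3 -c "from h import *;st()" && python3 -m jog '[[0,0,0,0,0,0],[0,0,0,0,0,0],[0,0,0,0,0,0],[0,0,0.05,0,0,0],[0,0,0.1,0,0,0],[0,0,0.1,0,0,0],[-0.05,-0.025,0.1,0,0,0],[-0.1,-0.05,0.1,0,0,0],[-0.15,-0.074,0.1,0,0,0],[-0.15,-0.074,0.1,0,0,0]]' 1
python3 - <<'E'
from m import *
st()
for n in ('top','scene'):
    c=cam(n); P=cloud(c)
    for d in discs(c,P): print(n,d[0],d[3],d[4][:2])
    if n=='top':
        save(c,'bin2.png',(140,150,330,300),4)
    print('cap',circ(P,.33,.47,.28,.41,.03,.042))
E
```

```text
time_s: 17.48
ee_pos: [0.554, 0.3038, 0.1498]
ee_rot: [-0.003, 1.0, -0.001, -0.001]
force: [0.3, 0.7, 0.0]
width: 0.0575
grip_force: 53.8
t17.5 p [0.554  0.3038 0.1498] yawY 90.4 zt [-0.003 -0.002 -1.   ] q7 0.97 w 0.0575 g 54 F [0.3 0.7 0. ]
time_s: 18.73
ee_pos: [0.401, 0.2282, 0.2504]
ee_rot: [-0.004, 1.0, -0.001, -0.002]
force: [1.0, 0.3, -0.2]
width: 0.0853
grip_force: 0.0
t18.7 p [0.401  0.2282 0.2504] yawY 90.4 zt [-0.003 -0.002 -1.   ] q7 0.94 w 0.0853 g 0 F [ 1.   0.3 -0.2]
top [224.7667 224.4625] [0.5599 0.2566 0.0324] [86.0792 86.6667]
top [265.8801 267.2018] [0.4419 0.1354 0.0303] [83.2515 83.5965]
top [307.8176 267.1792] [0.443  0.0153 0.0322] [92.0977 92.9414]
top [360.0202 269.6994] [ 0.4371 -0.1346  0.0303] [80.6908 81.0954]
top [232.7976 282.2996] [0.4016 0.2308 0.0308] [60.7652 60.0931]
top [396.1629 287.0714] [ 0.3882 -0.2379  0.0304] [79.6629 80.14  ]
top [357.1567 305.2877] [ 0.3351 -0.1261  0.0301] [74.3675 26.1396]
cap None
scene [280.5417 220.3792] [ 0.3906 -0.2393  0.0324] [74.7708 75.2625]
scene [317.5294 225.5966] [ 0.3369 -0.1222  0.034 ] [67.7731 17.7731]
scene [296.7443 246.1145] [ 0.4388 -0.1353  0.0326] [73.2786 73.855 ]
scene [232.3806 264.306 ] [ 0.6093 -0.2565  0.0585] [29.9328 30.5896]
scene [335.0645 271.6918] [0.4459 0.0173 0.0341] [86.0287 86.8674]
scene [206.5606 277.0909] [ 0.6901 -0.2923  0.0402] [23.4015 23.5379]
scene [368.4204 291.1624] [0.4434 0.1345 0.0325] [74.5191 75.0159]
scene [403.0633 298.86  ] [0.4061 0.2342 0.0313] [51.14   50.7767]
scene [435.0592 317.7352] [0.4006 0.3408 0.0332] [55.7247 56.4355]
cap (array([0.4003, 0.3408, 0.0134]), 64, np.float64(0.03633294619876436))
```

View pics/bin2.png

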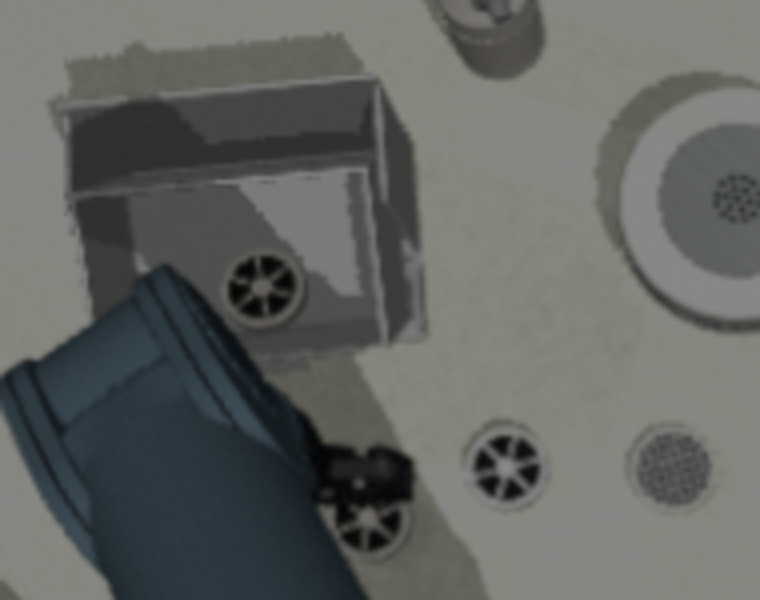

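The spent cartridge lies in the bucket at crop (262,287), and the intake holes are visible at crop (738,198). I locate the holes and pick the first fresh cartridge.

```bash
python3 - <<'E'
from m import *
for n in ('top','scene'):
    c=cam(n); P=cloud(c); g=c['img'].astype(float).mean(2)
    d=np.hypot(P[...,0]-.6285,P[...,1]+.028); in_=(d<.026)
    bg=cv2.medianBlur(g.astype(np.uint8),21); m=in_&(g<np.median(g[in_])-8) if 0 else in_&(g<bg-10.)
    v,u=np.nonzero(m); w=np.array([onplane(c,a,b,.076)[:2] for a,b in zip(u,v)]).astype(np.float32)
    print(n,len(u),w.mean(0),cv2.minEnclosingCircle(w))
E
python3 -m jog '[[0.004,0.003,-0.06,0,0,0],[0.004,0.003,-0.12,0,0,0],[0.004,0.003,-0.18,0,0,0],[0.004,0.003,-0.22,0,0,0],[0.004,0.003,-0.247,0,0,0],[0.004,0.003,-0.247,0,0,0]]' 1 && python3 -m jog '[[0,0,0,0,0,0],[0,0,0,0,0,0],[0,0,0,0,0,0],[0,0,0,0,0,0]]' 0 50 && python3 -c "from h import *;st()"
```

```text
top 123 [ 0.6278 -0.0296] ((0.6281091570854187, -0.029026800766587257), 0.018328269943594933)
scene 84 [ 0.6273 -0.0284] ((0.6260400414466858, -0.029154211282730103), 0.018683038651943207)
time_s: 19.68
ee_pos: [0.4086, 0.2333, 0.0023]
ee_rot: [-0.003, 1.0, -0.001, -0.001]
force: [-0.6, -1.2, 0.0]
width: 0.0854
grip_force: 0.0
time_s: 20.18
ee_pos: [0.4103, 0.2342, 0.0061]
ee_rot: [-0.003, 1.0, 0.001, 0.001]
force: [-1.5, -0.3, 7.3]
width: 0.0572
grip_force: 51.6
t20.2 p [0.4103 0.2342 0.0061] yawY 90.4 zt [ 0.003  0.002 -1.   ] q7 0.88 w 0.0572 g 52 F [-1.5 -0.3  7.3]
```

```bash
python3 -m jog '[[0,0,0.004,0,0,0],[0,0,0.004,0,0,0],[0,0,0.004,0,0,0],[-0.004,0,0.004,0,0,0],[-0.004,0,0.004,0,0,0],[-0.004,0,0.004,0,0,0]]' 1 && python3 -m jog '[[0,0,0,0,0,0],[0,0,0,0,0,0],[0,0,0,0,0,0],[0,0,0,0,0,0],[0,0,0,0,0,0]]' 0 50 && python3 -c "from h import *;st()"
```

```text
time_s: 20.92
ee_pos: [0.4049, 0.2335, 0.0082]
ee_rot: [-0.003, 1.0, -0.0, -0.0]
force: [0.8, -0.1, 0.5]
width: 0.0852
grip_force: 0.0
time_s: 21.55
ee_pos: [0.4051, 0.2335, 0.009]
ee_rot: [-0.003, 1.0, -0.0, 0.0]
force: [-2.8, -1.9, 12.3]
width: 0.0566
grip_force: 50.4
t21.6 p [0.4051 0.2335 0.009 ] yawY 90.4 zt [ 0. -0. -1.] q7 0.88 w 0.0566 g 50 F [-2.8 -1.9 12.3]
```

```bash
python3 -m jog '[[0,0,0.03,0,0,0],[0,0,0.09,0,0,0],[0,0,0.15,0,0,0],[0,0,0.21,0,0,0],[0.03,-0.035,0.24,0,0,0],[0.06,-0.07,0.24,0,0,0],[0.095,-0.11,0.24,0,0,0],[0.13,-0.15,0.24,0,0,0],[0.165,-0.19,0.24,0,0,0],[0.2,-0.23,0.24,0,0,0],[0.223,-0.263,0.24,0,0,0],[0.223,-0.263,0.24,0,0,0],[0.223,-0.263,0.18,0,0,0],[0.223,-0.263,0.12,0,0,0],[0.223,-0.263,0.09,0,0,0],[0.223,-0.263,0.08,0,0,0],[0.223,-0.263,0.08,0,0,0],[0.223,-0.263,0.08,0,0,0]]' && python3 -c "from h import *;st()"
```

```text
time_s: 23.8
ee_pos: [0.6293, -0.0293, 0.0901]
ee_rot: [-0.003, 1.0, 0.0, 0.001]
force: [0.8, 0.8, -0.6]
width: 0.0563
grip_force: 53.3
t23.8 p [ 0.6293 -0.0293  0.0901] yawY 90.4 zt [ 0.003  0.    -1.   ] q7 1.59 w 0.0563 g 53 F [ 0.8  0.8 -0.6]
```

```bash
python3 -m jog '[[-0.001,0,-0.003,0,0,0],[-0.001,0,-0.005,0,0,0],[-0.001,0,-0.005,0,0,0]]' && python3 -m jog '[[0,0,0,0,0,0],[0,0,0,0,0,0],[0,0,0,0,0,0],[0,0,0.03,0,0,0],[0,0,0.09,0,0,0],[0,0,0.14,0,0,0],[0,0,0.168,0,0,0],[0,0,0.168,0,0,0]]' 1 && python3 -m jog '[[-0.05,0.05,0,0,0,0],[-0.1,0.1,0,0,0,0],[-0.15,0.14,0,0,0,0],[-0.184,0.164,0,0,0,0],[-0.184,0.164,0,0,0,0],[-0.184,0.164,0,0,0,0]]'
cat > chk.py <<'E'
from m import *
import sys
z=float(sys.argv[1]) # top height of stack
st()
for n in ('top','scene'):
    c=cam(n); P=cloud(c)
    print(n,'stack',circ(P,.57,.69,-.09,.03,z-.005,z+.005),'cap',circ(P,.33,.47,.28,.41,.03,.042))
    for d in discs(c,P):
        if d[1]<450 and d[3][2]<.04: print('  ',d[0],d[3],d[4][:2])
E
python3 chk.py .092
```

```text
time_s: 24.18
ee_pos: [0.6276, -0.0294, 0.0852]
ee_rot: [-0.003, 1.0, 0.0, 0.001]
force: [-3.1, 0.1, 12.8]
width: 0.0562
grip_force: 55.1
time_s: 25.18
ee_pos: [0.6285, -0.0296, 0.2538]
ee_rot: [-0.003, 1.0, 0.0, 0.002]
force: [-0.3, -0.6, -0.9]
width: 0.0856
grip_force: 0.0
time_s: 25.92
ee_pos: [0.4431, 0.1339, 0.2507]
ee_rot: [-0.003, 1.0, -0.0, -0.0]
force: [-0.5, 0.9, 0.1]
width: 0.0859
grip_force: 0.0
t25.9 p [0.4431 0.1339 0.2507] yawY 90.4 zt [-0.001 -0.001 -1.   ] q7 1.18 w 0.0859 g 0 F [-0.5  0.9  0.1]
top stack (array([ 0.6261, -0.029 ,  0.0303]), 339, np.float64(0.09233165251390023)) cap (array([0.4004, 0.3405, 0.0134]), 67, np.float64(0.036149812641927404))
   [185.0347 227.0978] [0.5518 0.3699 0.0366] [95.3817 96.0568]
   [306.763  267.9058] [0.442  0.0168 0.0321] [91.3442 92.1071]
   [360.0741 269.812 ] [ 0.4365 -0.1355  0.031 ] [80.2507 80.6581]
   [194.7692 281.3154] [0.3989 0.3422 0.0332] [66.0192 66.6192]
   [396.2373 287.0621] [ 0.3857 -0.2399  0.0325] [78.7712 79.1751]
   [357.0537 305.3079] [ 0.3346 -0.1259  0.0303] [71.8362 25.0282]
scene stack (array([ 0.6284, -0.0282,  0.0308]), 324, np.float64(0.09264262670524734)) cap (array([0.4007, 0.3403, 0.0134]), 62, np.float64(0.03588749921706895))
   [280.4855 220.5394] [ 0.3896 -0.2362  0.0316] [73.278  73.8548]
   [317.8494 225.5816] [ 0.3366 -0.1271  0.0321] [65.2845 17.6109]
   [296.777  246.2305] [ 0.4416 -0.1363  0.0333] [72.2677 72.777 ]
   [335.1509 271.8246] [0.4445 0.0164 0.0327] [86.6246 87.5895]
   [368.4754 291.0459] [0.4431 0.1357 0.0319] [73.4361 74.0066]
   [433.5238 319.2524] [0.4026 0.3398 0.0329] [54.6095 55.1524]
```

```bash
python3 -m jog '[[0,0.0,-0.06,0,0,0],[0,0,-0.12,0,0,0],[0,0,-0.18,0,0,0],[0,0,-0.22,0,0,0],[0,0,-0.243,0,0,0],[0,0,-0.243,0,0,0],[0,0,-0.243,0,0,0]]' 1 && python3 -m jog '[[0,0,0,0,0,0],[0,0,0,0,0,0],[0,0,0,0,0,0],[0,0,0,0,0,0],[0,0,0,0,0,0]]' 0 60 && python3 -m jog '[[0,0,0.03,0,0,0],[0,0,0.09,0,0,0],[0,0,0.15,0,0,0],[0,0,0.21,0,0,0],[0.03,-0.025,0.24,0,0,0],[0.07,-0.06,0.24,0,0,0],[0.11,-0.095,0.24,0,0,0],[0.15,-0.13,0.24,0,0,0],[0.1845,-0.164,0.24,0,0,0],[0.1845,-0.164,0.24,0,0,0],[0.1845,-0.164,0.2,0,0,0],[0.1845,-0.164,0.14,0,0,0],[0.1845,-0.164,0.11,0,0,0],[0.1845,-0.164,0.098,0,0,0],[0.1845,-0.164,0.098,0,0,0],[0.1845,-0.164,0.098,0,0,0],[0.1845,-0.164,0.098,0,0,0]]'; python3 -c "from h import *;st()"
```

```text
time_s: 26.9
ee_pos: [0.444, 0.1341, 0.0088]
ee_rot: [-0.003, 1.0, -0.0, 0.001]
force: [0.1, 0.1, -0.3]
width: 0.0853
grip_force: 0.0
time_s: 27.52
ee_pos: [0.4439, 0.1347, 0.0102]
ee_rot: [-0.003, 1.0, 0.0, 0.001]
force: [-4.0, -1.6, 18.2]
width: 0.0558
grip_force: 59.4
time_s: 29.65
ee_pos: [0.6284, -0.0295, 0.1078]
ee_rot: [-0.003, 1.0, 0.0, 0.001]
force: [1.1, -0.1, 1.0]
width: -0.0003
grip_force: 0.0
t29.6 p [ 0.6284 -0.0295  0.1078] yawY 90.4 zt [ 0.003  0.    -1.   ] q7 1.60 w -0.0003 g 0 F [ 1.1 -0.1  1. ]
```

The grip slackened and the cartridge was lost on the way. I raise the arm and look for it.

```bash
python3 -m jog '[[0,0,0.06,0,0,0],[0,0,0.12,0,0,0],[0,0,0.145,0,0,0],[0,0,0.145,0,0,0]]' 1
python3 - <<'E'
import subprocess
E
python3 chk.py .092; python3 -c "
from h import *
save(cam('scene'),'lost.png',(180,180,480,400),2.6)"
```

```text
time_s: 30.15
ee_pos: [0.6292, -0.0296, 0.2546]
ee_rot: [-0.003, 1.0, 0.0, 0.003]
force: [0.2, -0.5, -0.5]
width: 0.0723
grip_force: 0.0
t30.1 p [ 0.6292 -0.0296  0.2546] yawY 90.4 zt [ 0.006  0.    -1.   ] q7 1.59 w 0.0723 g 0 F [ 0.2 -0.5 -0.5]
top stack None cap (array([0.4   , 0.3402, 0.0139]), 67, np.float64(0.03613714570784963))
   [225.0731 223.8115] [0.5615 0.2568 0.0333] [80.2885 80.8269]
   [185.3144 227.8595] [0.5503 0.365  0.0399] [97.6087 98.2943]
   [244.3952 268.7186] [0.4381 0.1971 0.0313] [61.8383 61.0629]
   [362.9017 269.5684] [ 0.4366 -0.1368  0.0298] [79.8761 80.5   ]
   [396.1388 287.1076] [ 0.388  -0.2383  0.0305] [82.6006 83.0255]
   [193.9449 285.4567] [0.3911 0.3403 0.031 ] [70.1496 70.685 ]
   [358.7201 305.4266] [ 0.3349 -0.1264  0.0299] [72.942  25.3208]
scene stack (array([ 0.6286, -0.0282,  0.0311]), 319, np.float64(0.09286534523330496)) cap (array([0.4008, 0.3422, 0.0148]), 69, np.float64(0.03531263038140649))
   [317.5774 225.4226] [ 0.3347 -0.1255  0.0336] [71.41   20.0837]
   [298.2736 245.0597] [ 0.4355 -0.1323  0.0304] [70.0348 70.6716]
   [335.0828 271.6793] [0.4445 0.0166 0.033 ] [90.1759 91.2069]
   [388.7955 298.7409] [0.4368 0.1995 0.0301] [51.0045 50.7273]
   [435.6109 318.2982] [0.4014 0.3405 0.0335] [57.56   58.3309]
```

View pics/lost.png

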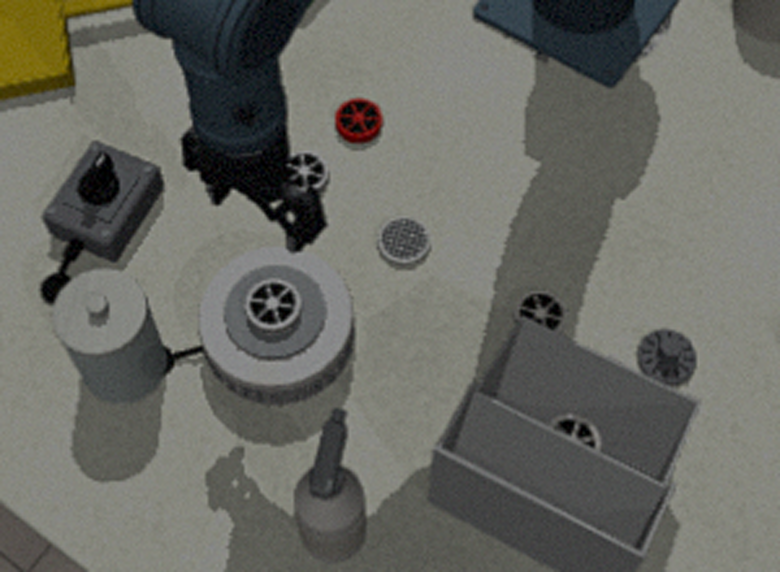

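The dropped cartridge lies flat at crop (541,312), world (0.437, 0.198), in front of the bin. The rest is unmoved. I pick it again slightly off-centre, towards the robot, to keep clear of the bin rim.

```bash
python3 -m jog '[[-0.04,0.045,0,0,0,0],[-0.08,0.09,0,0,0,0],[-0.12,0.135,0,0,0,0],[-0.16,0.18,0,0,0,0],[-0.1965,0.227,0,0,0,0],[-0.1965,0.227,0,0,0,0],[-0.1965,0.227,-0.06,0,0,0],[-0.1965,0.227,-0.12,0,0,0],[-0.1965,0.227,-0.18,0,0,0],[-0.1965,0.227,-0.22,0,0,0],[-0.1965,0.227,-0.245,0,0,0],[-0.1965,0.227,-0.245,0,0,0],[-0.1965,0.227,-0.245,0,0,0]]' 1 && python3 -m jog '[[0,0,0,0,0,0],[0,0,0,0,0,0],[0,0,0,0,0,0],[0,0,0,0,0,0],[0,0,0,0,0,0]]' 0 60 && python3 -m jog '[[0,0,0.02,0,0,0],[0,0,0.06,0,0,0],[0,0,0.12,0,0,0],[0,0,0.18,0,0,0],[0,0,0.245,0,0,0],[0,0,0.245,0,0,0]]'; python3 -c "from h import *;st()"
```

```text
time_s: 31.92
ee_pos: [0.4315, 0.1971, 0.0067]
ee_rot: [-0.003, 1.0, -0.0, 0.0]
force: [-0.1, -0.3, 0.0]
width: 0.0856
grip_force: 0.0
time_s: 32.55
ee_pos: [0.4317, 0.1978, 0.0081]
ee_rot: [-0.003, 1.0, 0.0, 0.001]
force: [-3.2, -0.9, 17.1]
width: 0.0565
grip_force: 59.8
time_s: 33.3
ee_pos: [0.4336, 0.1989, 0.2566]
ee_rot: [-0.003, 1.0, 0.003, 0.005]
force: [-0.3, 0.7, -1.8]
width: 0.0552
grip_force: 63.6
t33.3 p [0.4336 0.1989 0.2566] yawY 90.4 zt [ 0.009  0.005 -1.   ] q7 1.04 w 0.0552 g 64 F [-0.3  0.7 -1.8]
```

```bash
python3 -m jog '[[0.03,-0.035,0,0,0,0],[0.06,-0.07,0,0,0,0],[0.09,-0.11,0,0,0,0],[0.12,-0.145,0,0,0,0],[0.15,-0.18,0,0,0,0],[0.1905,-0.227,0,0,0,0],[0.1905,-0.227,0,0,0,0],[0.1905,-0.227,-0.05,0,0,0],[0.1905,-0.227,-0.1,0,0,0],[0.1905,-0.227,-0.13,0,0,0],[0.1905,-0.227,-0.145,0,0,0],[0.1905,-0.227,-0.147,0,0,0],[0.1905,-0.227,-0.147,0,0,0]]'; python3 -c "from h import *;st()"
```

```text
time_s: 34.92
ee_pos: [0.6223, -0.0294, 0.1055]
ee_rot: [-0.003, 1.0, 0.0, 0.001]
force: [0.4, 0.2, 0.5]
width: 0.0555
grip_force: 63.6
t34.9 p [ 0.6223 -0.0294  0.1055] yawY 90.4 zt [ 0.002  0.    -1.   ] q7 1.61 w 0.0555 g 64 F [0.4 0.2 0.5]
```

```bash
python3 -m jog '[[0,0,-0.003,0,0,0],[0,0,-0.005,0,0,0],[0,0,-0.005,0,0,0],[0,0,-0.005,0,0,0]]' && python3 -m jog '[[0,0,0,0,0,0],[0,0,0,0,0,0],[0,0,0,0,0,0],[0,0,0.03,0,0,0],[0,0,0.09,0,0,0],[0,0,0.14,0,0,0],[0,0,0.152,0,0,0]]' 1 && python3 -m jog '[[-0.05,-0.03,0,0,0,0],[-0.1,-0.06,0,0,0,0],[-0.15,-0.09,0,0,0,0],[-0.184,-0.106,0,0,0,0],[-0.184,-0.106,0,0,0,0],[-0.184,-0.106,0,0,0,0]]' && python3 chk.py .108
```

```text
time_s: 35.42
ee_pos: [0.622, -0.0295, 0.1004]
ee_rot: [-0.003, 1.0, 0.0, 0.001]
force: [-1.3, -0.2, 5.4]
width: 0.0557
grip_force: 64.7
time_s: 36.3
ee_pos: [0.6235, -0.0297, 0.2553]
ee_rot: [-0.003, 1.0, 0.0, 0.003]
force: [0.3, -0.1, -0.7]
width: 0.0854
grip_force: 0.0
time_s: 37.05
ee_pos: [0.438, -0.1349, 0.2511]
ee_rot: [-0.004, 1.0, 0.0, 0.0]
force: [0.5, -0.4, 0.2]
width: 0.0854
grip_force: 0.0
t37.0 p [ 0.438  -0.1349  0.2511] yawY 90.4 zt [ 0.  0. -1.] q7 1.81 w 0.0854 g 0 F [ 0.5 -0.4  0.2]
top stack (array([ 0.6266, -0.0292,  0.0305]), 334, np.float64(0.10821120178453608)) cap (array([0.3996, 0.3403, 0.0132]), 67, np.float64(0.03728777743985354))
   [224.9843 223.9725] [0.5601 0.2564 0.0324] [89.1529 89.7686]
   [185.5975 227.5157] [0.5507 0.3657 0.0388] [95.6101 96.2862]
   [307.3156 267.4563] [0.4426 0.0163 0.0318] [92.5406 93.3375]
   [196.8625 282.7833] [0.3969 0.3378 0.0327] [66.8833 67.4958]
scene stack (array([ 0.6293, -0.028 ,  0.0309]), 338, np.float64(0.10886710503069026)) cap (array([0.4014, 0.3404, 0.0134]), 65, np.float64(0.03537316108011212))
   [280.4557 220.2447] [ 0.3879 -0.2402  0.0359] [75.8354 76.2743]
   [317.582  225.6598] [ 0.3373 -0.1259  0.0312] [69.0287 18.1885]
   [296.8106 246.1705] [ 0.4387 -0.1338  0.0325] [73.928  74.4545]
   [335.3069 271.8207] [0.4455 0.0172 0.0326] [87.3448 88.4069]
   [435.7491 318.4588] [0.4007 0.3404 0.0338] [55.9677 56.4624]
```

```bash
python3 -m jog '[[0,0,-0.06,0,0,0],[0,0,-0.12,0,0,0],[0,0,-0.18,0,0,0],[0,0,-0.22,0,0,0],[0,0,-0.245,0,0,0],[0,0,-0.245,0,0,0],[0,0,-0.245,0,0,0]]' 1 && python3 -m jog '[[0,0,0,0,0,0],[0,0,0,0,0,0],[0,0,0,0,0,0],[0,0,0,0,0,0],[0,0,0,0,0,0]]' 0 60 && python3 -m jog '[[0,0,0.03,0,0,0],[0,0,0.09,0,0,0],[0,0,0.15,0,0,0],[0,0,0.21,0,0,0],[0.03,0.02,0.24,0,0,0],[0.07,0.04,0.24,0,0,0],[0.11,0.06,0.24,0,0,0],[0.15,0.085,0.24,0,0,0],[0.1895,0.106,0.24,0,0,0],[0.1895,0.106,0.24,0,0,0],[0.1895,0.106,0.2,0,0,0],[0.1895,0.106,0.14,0,0,0],[0.1895,0.106,0.118,0,0,0],[0.1895,0.106,0.114,0,0,0],[0.1895,0.106,0.114,0,0,0],[0.1895,0.106,0.114,0,0,0]]'; python3 -c "from h import *;st()"
```

```text
time_s: 38.02
ee_pos: [0.4384, -0.1353, 0.0068]
ee_rot: [-0.004, 1.0, -0.0, 0.001]
force: [-0.3, -0.0, 0.0]
width: 0.0859
grip_force: 0.0
time_s: 38.65
ee_pos: [0.4384, -0.1356, 0.0081]
ee_rot: [-0.003, 1.0, -0.0, 0.001]
force: [-2.7, 0.3, 18.1]
width: 0.0563
grip_force: 59.7
time_s: 40.65
ee_pos: [0.628, -0.0297, 0.1221]
ee_rot: [-0.003, 1.0, -0.0, 0.001]
force: [-0.2, -0.1, -0.5]
width: 0.0561
grip_force: 63.9
t40.6 p [ 0.628  -0.0297  0.1221] yawY 90.4 zt [ 0.003 -0.    -1.   ] q7 1.62 w 0.0561 g 64 F [-0.2 -0.1 -0.5]
```

```bash
python3 -m jog '[[0,0,-0.003,0,0,0],[0,0,-0.006,0,0,0],[0,0,-0.006,0,0,0],[0,0,-0.006,0,0,0]]' && python3 -m jog '[[0,0,0,0,0,0],[0,0,0,0,0,0],[0,0,0,0,0,0],[0,0,0.03,0,0,0],[0,0,0.09,0,0,0],[0,0,0.137,0,0,0],[0,0,0.137,0,0,0]]' 1 && python3 -m jog '[[-0.045,-0.04,0,0,0,0],[-0.09,-0.08,0,0,0,0],[-0.135,-0.12,0,0,0,0],[-0.18,-0.16,0,0,0,0],[-0.22,-0.195,0,0,0,0],[-0.239,-0.21,0,0,0,0],[-0.239,-0.21,0,0,0,0],[-0.239,-0.21,0,0,0,0]]' && python3 chk.py .124
```

```text
time_s: 41.15
ee_pos: [0.6275, -0.0294, 0.1163]
ee_rot: [-0.003, 1.0, 0.0, 0.001]
force: [-4.6, 0.1, 14.0]
width: 0.0561
grip_force: 65.8
time_s: 42.02
ee_pos: [0.6296, -0.0297, 0.2557]
ee_rot: [-0.003, 1.0, 0.0, 0.004]
force: [1.2, 0.1, -0.5]
width: 0.0857
grip_force: 0.0
time_s: 43.02
ee_pos: [0.3886, -0.2386, 0.2508]
ee_rot: [-0.004, 1.0, 0.0, -0.0]
force: [0.5, -0.2, -0.5]
width: 0.0854
grip_force: 0.0
t43.0 p [ 0.3886 -0.2386  0.2508] yawY 90.4 zt [-0.     0.001 -1.   ] q7 2.08 w 0.0854 g 0 F [ 0.5 -0.2 -0.5]
top stack (array([ 0.6259, -0.0291,  0.0303]), 348, np.float64(0.1244548512730401)) cap (array([0.3999, 0.34  , 0.0136]), 69, np.float64(0.03532747126140347))
   [224.8885 223.8731] [0.5617 0.257  0.0332] [91.3462 91.9231]
   [185.4577 227.2884] [0.5519 0.3647 0.0399] [95.7398 96.4451]
   [307.8978 266.901 ] [0.4428 0.0163 0.0315] [90.8786 91.6965]
   [196.7407 282.9877] [0.3969 0.3392 0.0332] [67.5597 68.2016]
   [395.9065 289.8618] [ 0.3867 -0.238   0.03  ] [80.2276 80.6829]
   [357.0909 305.1449] [ 0.3351 -0.1259  0.03  ] [74.2756 25.733 ]
scene stack (array([ 0.629 , -0.0281,  0.0311]), 336, np.float64(0.12467318840528853)) cap (array([0.4007, 0.3418, 0.0138]), 65, np.float64(0.036439239144490015))
   [280.5583 220.375 ] [ 0.3921 -0.2379  0.0316] [74.4833 75.0167]
   [317.6017 225.5851] [ 0.3377 -0.1267  0.0316] [67.8299 18.4523]
   [335.4597 271.9765] [0.445  0.0179 0.0333] [87.0101 87.9799]
   [435.3386 317.5657] [0.4006 0.3403 0.0335] [55.6096 56.3944]
```

```bash
python3 -m jog '[[0,0,-0.06,0,0,0],[0,0,-0.12,0,0,0],[0,0,-0.18,0,0,0],[0,0,-0.22,0,0,0],[0,0,-0.245,0,0,0],[0,0,-0.245,0,0,0],[0,0,-0.245,0,0,0]]' 1 && python3 -m jog '[[0,0,0,0,0,0],[0,0,0,0,0,0],[0,0,0,0,0,0],[0,0,0,0,0,0],[0,0,0,0,0,0]]' 0 60 && python3 -m jog '[[0,0,0.03,0,0,0],[0,0,0.09,0,0,0],[0,0,0.15,0,0,0],[0,0,0.21,0,0,0],[0.04,0.035,0.24,0,0,0],[0.08,0.07,0.24,0,0,0],[0.12,0.105,0.24,0,0,0],[0.16,0.14,0.24,0,0,0],[0.2,0.175,0.24,0,0,0],[0.239,0.21,0.24,0,0,0],[0.239,0.21,0.24,0,0,0],[0.239,0.21,0.2,0,0,0],[0.239,0.21,0.15,0,0,0],[0.239,0.21,0.132,0,0,0],[0.239,0.21,0.13,0,0,0],[0.239,0.21,0.13,0,0,0],[0.239,0.21,0.13,0,0,0]]'; python3 -c "from h import *;st()"
```

```text
time_s: 44.0
ee_pos: [0.3889, -0.2394, 0.007]
ee_rot: [-0.004, 1.0, -0.0, 0.001]
force: [-0.6, -0.2, 0.3]
width: 0.0854
grip_force: 0.0
time_s: 44.62
ee_pos: [0.3889, -0.2398, 0.008]
ee_rot: [-0.003, 1.0, -0.0, 0.001]
force: [-3.1, 2.2, 19.2]
width: 0.0563
grip_force: 59.7
time_s: 46.75
ee_pos: [0.6282, -0.0296, 0.1381]
ee_rot: [-0.003, 1.0, 0.0, 0.002]
force: [0.9, -0.1, -0.5]
width: 0.0559
grip_force: 63.8
t46.8 p [ 0.6282 -0.0296  0.1381] yawY 90.4 zt [ 0.003  0.    -1.   ] q7 1.63 w 0.0559 g 64 F [ 0.9 -0.1 -0.5]
```

```bash
python3 -m jog '[[0,0,-0.003,0,0,0],[0,0,-0.006,0,0,0],[0,0,-0.006,0,0,0],[0,0,-0.006,0,0,0]]' && python3 -m jog '[[0,0,0,0,0,0],[0,0,0,0,0,0],[0,0,0,0,0,0],[0,0,0.03,0,0,0],[0,0,0.09,0,0,0],[0,0,0.121,0,0,0],[0,0,0.121,0,0,0]]' 1 && python3 -m jog '[[-0.05,0.013,0,0,0,0],[-0.1,0.026,0,0,0,0],[-0.15,0.039,0,0,0,0],[-0.183,0.046,0,0,0,0],[-0.183,0.046,0,0,0,0],[-0.183,0.046,0,0,0,0]]' && python3 chk.py .140
```

```text
time_s: 47.25
ee_pos: [0.6276, -0.0295, 0.1323]
ee_rot: [-0.003, 1.0, 0.0, 0.001]
force: [-4.9, 0.6, 13.8]
width: 0.0561
grip_force: 65.7
time_s: 48.12
ee_pos: [0.6287, -0.0296, 0.2541]
ee_rot: [-0.003, 1.0, 0.0, 0.003]
force: [-0.0, 0.4, -0.6]
width: 0.0855
grip_force: 0.0
time_s: 48.88
ee_pos: [0.4444, 0.0164, 0.2509]
ee_rot: [-0.003, 1.0, -0.0, -0.0]
force: [0.2, -0.5, 0.1]
width: 0.0854
grip_force: 0.0
t48.9 p [0.4444 0.0164 0.2509] yawY 90.4 zt [-0. -0. -1.] q7 1.46 w 0.0854 g 0 F [ 0.2 -0.5  0.1]
top stack (array([ 0.6272, -0.0292,  0.0306]), 343, np.float64(0.14019116222154848)) cap (array([0.4   , 0.3399, 0.0134]), 66, np.float64(0.03624440430176324))
   [224.9459 223.8919] [0.5636 0.2583 0.0331] [76.8996 77.5135]
   [185.546  227.4857] [0.5497 0.3658 0.0384] [94.6349 95.254 ]
   [194.7739 281.1484] [0.4025 0.3396 0.0344] [67.1908 67.7597]
   [357.0447 305.3212] [ 0.334 -0.126  0.031] [75.0112 26.9581]
scene stack (array([ 0.6294, -0.0273,  0.0307]), 352, np.float64(0.1409390895974664)) cap (array([0.4013, 0.3415, 0.0137]), 62, np.float64(0.03648892069640853))
   [317.6829 225.7195] [ 0.3369 -0.1264  0.0325] [68.5163 18.5407]
   [335.2619 271.4048] [0.4453 0.0154 0.0333] [87.     88.0397]
   [435.9094 319.3031] [0.4014 0.3409 0.033 ] [55.4291 56.1496]
```

```bash
python3 -m jog '[[0,0,-0.06,0,0,0],[0,0,-0.12,0,0,0],[0,0,-0.18,0,0,0],[0,0,-0.22,0,0,0],[0,0,-0.247,0,0,0],[0,0,-0.247,0,0,0],[0,0,-0.247,0,0,0]]' 1 && python3 -m jog '[[0,0,0,0,0,0],[0,0,0,0,0,0],[0,0,0,0,0,0],[0,0,0,0,0,0],[0,0,0,0,0,0]]' 0 60 && python3 -m jog '[[0,0,0.03,0,0,0],[0,0,0.09,0,0,0],[0,0,0.15,0,0,0],[0,0,0.21,0,0,0],[0.03,-0.01,0.247,0,0,0],[0.07,-0.02,0.247,0,0,0],[0.11,-0.03,0.247,0,0,0],[0.15,-0.04,0.247,0,0,0],[0.183,-0.046,0.247,0,0,0],[0.183,-0.046,0.247,0,0,0],[0.183,-0.046,0.2,0,0,0],[0.183,-0.046,0.16,0,0,0],[0.183,-0.046,0.148,0,0,0],[0.183,-0.046,0.146,0,0,0],[0.183,-0.046,0.146,0,0,0],[0.183,-0.046,0.146,0,0,0]]'; python3 -c "from h import *;st()"
```

```text
time_s: 49.85
ee_pos: [0.4449, 0.0164, 0.0048]
ee_rot: [-0.003, 1.0, -0.0, 0.001]
force: [1.2, 0.0, 1.5]
width: 0.0855
grip_force: 0.0
time_s: 50.48
ee_pos: [0.4502, 0.0166, 0.0099]
ee_rot: [-0.003, 1.0, 0.001, 0.006]
force: [-6.9, -2.0, 69.4]
width: 0.0009
grip_force: 34.7
time_s: 52.48
ee_pos: [0.6279, -0.0295, 0.1519]
ee_rot: [-0.003, 1.0, 0.0, 0.001]
force: [-0.8, 0.5, -0.1]
width: -0.0
grip_force: 0.0
t52.5 p [ 0.6279 -0.0295  0.1519] yawY 90.4 zt [ 0.003  0.    -1.   ] q7 1.65 w -0.0000 g 0 F [-0.8  0.5 -0.1]
```

The fingers closed on nothing, either because they slid over the thin prefilter or because it was knocked aside. I raise the arm and look.

```bash
python3 -m jog '[[0,0,0.06,0,0,0],[0,0,0.101,0,0,0],[0,0,0.101,0,0,0]]' 1 && python3 chk.py .140
```

```text
time_s: 52.85
ee_pos: [0.6297, -0.0297, 0.2562]
ee_rot: [-0.003, 1.0, 0.0, 0.004]
force: [-0.8, -0.1, -1.2]
width: 0.0545
grip_force: 0.0
t52.9 p [ 0.6297 -0.0297  0.2562] yawY 90.4 zt [ 0.009  0.    -1.   ] q7 1.63 w 0.0545 g 0 F [-0.8 -0.1 -1.2]
top stack None cap (array([0.4008, 0.3405, 0.0133]), 67, np.float64(0.03668977005035819))
   [185.8827 227.2315] [0.5485 0.3649 0.0379] [98.6142 99.25  ]
   [224.752  224.2114] [0.5604 0.2568 0.0324] [80.1626 80.6951]
   [194.7333 281.4593] [0.3991 0.3393 0.0335] [69.5963 70.2111]
   [357.0056 305.2702] [ 0.3355 -0.1258  0.0303] [77.6908 28.1671]
scene stack (array([ 0.6287, -0.028 ,  0.0306]), 342, np.float64(0.140878963899495)) cap (array([0.4007, 0.341 , 0.0135]), 62, np.float64(0.03556847918084463))
   [317.649  225.6898] [ 0.3384 -0.1254  0.0311] [70.3714 18.7429]
   [335.2289 272.3697] [0.446  0.0152 0.0335] [89.9401 91.1268]
   [434.8429 318.0821] [0.4014 0.3405 0.0333] [57.475  58.3286]
```

```bash
python3 -m jog '[[-0.05,0.013,0,0,0,0],[-0.1,0.026,0,0,0,0],[-0.15,0.039,0,0,0,0],[-0.1825,0.045,0,0,0,0],[-0.1825,0.045,-0.06,0,0,0],[-0.1825,0.045,-0.12,0,0,0],[-0.1825,0.045,-0.18,0,0,0],[-0.1825,0.045,-0.23,0,0,0],[-0.1825,0.045,-0.248,0,0,0],[-0.1825,0.045,-0.253,0,0,0],[-0.1825,0.045,-0.253,0,0,0],[-0.1825,0.045,-0.253,0,0,0]]' 1 && python3 -m jog '[[0,0,0,0,0,0],[0,0,0,0,0,0],[0,0,0,0,0,0],[0,0,0,0,0,0]]' 0.5 60; python3 -c "from h import *;st()"
```

```text
time_s: 54.45
ee_pos: [0.4451, 0.0156, -0.0009]
ee_rot: [-0.003, 1.0, 0.0, 0.001]
force: [-0.5, 0.1, 0.2]
width: 0.0853
grip_force: 0.0
time_s: 54.95
ee_pos: [0.4451, 0.0156, -0.0003]
ee_rot: [-0.003, 1.0, 0.0, 0.001]
force: [-2.6, -0.4, 18.1]
width: 0.0608
grip_force: 60.5
t55.0 p [ 4.451e-01  1.560e-02 -3.000e-04] yawY 90.4 zt [ 0.001  0.    -1.   ] q7 1.57 w 0.0608 g 61 F [-2.6 -0.4 18.1]
```

```bash
python3 -m jog '[[0,0,0.02,0,0,0],[0,0,0.06,0,0,0],[0,0,0.12,0,0,0],[0,0,0.18,0,0,0],[0.02,-0.005,0.24,0,0,0],[0.06,-0.015,0.253,0,0,0],[0.1,-0.025,0.253,0,0,0],[0.14,-0.035,0.253,0,0,0],[0.1825,-0.045,0.253,0,0,0],[0.1825,-0.045,0.253,0,0,0],[0.1825,-0.045,0.2,0,0,0],[0.1825,-0.045,0.16,0,0,0],[0.1825,-0.045,0.148,0,0,0],[0.1825,-0.045,0.146,0,0,0],[0.1825,-0.045,0.146,0,0,0],[0.1825,-0.045,0.146,0,0,0]]'; python3 -c "from h import *;st()"
```

```text
time_s: 56.95
ee_pos: [0.628, -0.0295, 0.1459]
ee_rot: [-0.003, 1.0, 0.0, 0.001]
force: [-0.6, -0.1, -0.1]
width: 0.0608
grip_force: 65.1
t57.0 p [ 0.628  -0.0295  0.1459] yawY 90.4 zt [ 0.003  0.    -1.   ] q7 1.67 w 0.0608 g 65 F [-0.6 -0.1 -0.1]
```

```bash
python3 -m jog '[[0,0,-0.003,0,0,0],[0,0,-0.006,0,0,0],[0,0,-0.006,0,0,0],[0,0,-0.006,0,0,0]]' && python3 -m jog '[[0,0,0,0,0,0],[0,0,0,0,0,0],[0,0,0,0,0,0],[0,0,0.03,0,0,0],[0,0,0.09,0,0,0],[0,0,0.113,0,0,0],[0,0,0.113,0,0,0]]' 1 && python3 -m jog '[[-0.03,0.05,0,0,0,0],[-0.06,0.1,0,0,0,0],[-0.09,0.15,0,0,0,0],[-0.12,0.2,0,0,0,0],[-0.15,0.25,0,0,0,0],[-0.18,0.3,0,0,0,0],[-0.21,0.34,0,0,0,0],[-0.2265,0.369,0,0,0,0],[-0.2265,0.369,0,0,0,0],[-0.2265,0.369,0,0,0,0]]' 0.6 && python3 chk.py .150
```

```text
time_s: 57.45
ee_pos: [0.6275, -0.0295, 0.1399]
ee_rot: [-0.003, 1.0, 0.0, 0.001]
force: [-4.0, 1.3, 11.1]
width: 0.0603
grip_force: 66.5
time_s: 58.32
ee_pos: [0.6282, -0.0296, 0.2532]
ee_rot: [-0.003, 1.0, 0.0, 0.002]
force: [-0.4, 0.3, 0.1]
width: 0.0854
grip_force: 0.0
time_s: 59.58
ee_pos: [0.4005, 0.3383, 0.2502]
ee_rot: [-0.003, 1.0, -0.001, -0.001]
force: [0.7, -0.4, 0.5]
width: 0.0514
grip_force: 0.0
t59.6 p [0.4005 0.3383 0.2502] yawY 90.3 zt [-0.001 -0.002 -1.   ] q7 0.81 w 0.0514 g 0 F [ 0.7 -0.4  0.5]
top stack (array([ 0.6259, -0.029 ,  0.0325]), 416, np.float64(0.15031962628070178)) cap (array([0.3996, 0.3401, 0.0136]), 68, np.float64(0.03639911556808845))
   [224.9382 223.7452] [0.5642 0.2588 0.0331] [94.7259 95.4131]
   [185.4327 227.6795] [0.5519 0.365  0.0398] [76.3686 76.9776]
   [196.6065 284.3009] [0.3968 0.3398 0.0331] [61.1991 61.7639]
   [357.0451 305.2648] [ 0.3351 -0.1259  0.03  ] [76.062  26.8901]
scene stack (array([ 0.6276, -0.0286,  0.0325]), 394, np.float64(0.15068471502908182)) cap (array([0.4011, 0.3409, 0.0131]), 64, np.float64(0.03629165145449176))
   [317.5918 225.6327] [ 0.3366 -0.1263  0.0328] [71.1592 19.5347]
   [434.476 317.844] [0.4016 0.341  0.0333] [47.428 48.048]
```

```bash
python3 -m jog '[[0,0,-0.06,0,0,0],[0,0,-0.12,0,0,0],[0,0,-0.18,0,0,0],[0,0,-0.22,0,0,0],[0,0,-0.2335,0,0,0],[0,0,-0.2335,0,0,0]]' && python3 -m jog '[[0,0,0,0,0,0],[0,0,0,0,0,0],[0,0,0,0,0,0],[0,0,0,0,0,0],[0,0,0,0,0,0]]' 0 60 && python3 -m jog '[[0,0,0.03,0,0,0],[0,0,0.09,0,0,0],[0,0,0.15,0,0,0],[0,0,0.21,0,0,0],[0,0,0.2435,0,0,0],[0.03,-0.05,0.2435,0,0,0],[0.06,-0.1,0.2435,0,0,0],[0.09,-0.15,0.2435,0,0,0],[0.12,-0.2,0.2435,0,0,0],[0.15,-0.25,0.2435,0,0,0],[0.18,-0.3,0.2435,0,0,0],[0.21,-0.34,0.2435,0,0,0],[0.2265,-0.369,0.2435,0,0,0],[0.2265,-0.369,0.2435,0,0,0],[0.2265,-0.369,0.2,0,0,0],[0.2265,-0.369,0.17,0,0,0],[0.2265,-0.369,0.158,0,0,0],[0.2265,-0.369,0.155,0,0,0],[0.2265,-0.369,0.155,0,0,0],[0.2265,-0.369,0.155,0,0,0]]'; python3 -c "from h import *;st()"
```

```text
time_s: 60.42
ee_pos: [0.401, 0.3389, 0.0178]
ee_rot: [-0.003, 1.0, -0.0, -0.0]
force: [0.6, 0.9, 0.5]
width: 0.0512
grip_force: 0.0
time_s: 61.05
ee_pos: [0.4017, 0.3404, 0.0198]
ee_rot: [-0.003, 1.0, 0.001, 0.001]
force: [-0.5, -1.6, 5.9]
width: 0.0237
grip_force: 58.5
time_s: 63.55
ee_pos: [0.6278, -0.0295, 0.1741]
ee_rot: [-0.003, 1.0, 0.0, 0.001]
force: [-0.4, -0.3, -0.7]
width: 0.024
grip_force: 59.2
t63.5 p [ 0.6278 -0.0295  0.1741] yawY 90.4 zt [ 0.002  0.    -1.   ] q7 1.68 w 0.0240 g 59 F [-0.4 -0.3 -0.7]
```

```bash
python3 -m jog '[[0,0,-0.003,0,0,0],[0,0,-0.006,0,0,0],[0,0,-0.006,0,0,0],[0,0,-0.006,0,0,0]]' && python3 -m jog '[[0,0,0,0,0,0],[0,0,0,0,0,0],[0,0,0,0,0,0],[0,0,0.03,0,0,0],[0,0,0.07,0,0,0],[0,0,0.1,0,0,0],[0,0,0.1,0,0,0]]' 0.6 && python3 -m jog '[[0,-0.06,0,0,0,0],[0,-0.12,0,0,0,0.05],[-0.014,-0.18,0,0,0,0.1],[-0.014,-0.24,0,0,0,0.18],[-0.014,-0.272,0,0,0,0.18],[-0.014,-0.272,0,0,0,0.18],[-0.014,-0.272,0,0,0,0.18]]' && python3 chk.py .160
python3 - <<'E'
from m import *
for n in ('top','scene'):
    c=cam(n); P=cloud(c); print('knob',circ(P,.57,.69,-.09,.03,.18,.192))
    save(c,'st_%s.png'%n,(220,150,460,320) if n=='top' else (190,200,430,400),3)
E
```

```text
time_s: 64.05
ee_pos: [0.6281, -0.0296, 0.1698]
ee_rot: [-0.003, 1.0, 0.0, 0.001]
force: [-6.4, 0.1, 17.2]
width: 0.0236
grip_force: 61.3
time_s: 64.92
ee_pos: [0.6285, -0.0297, 0.2693]
ee_rot: [-0.003, 1.0, 0.0, 0.002]
force: [0.4, -0.0, -0.4]
width: 0.0513
grip_force: 0.0
time_s: 65.8
ee_pos: [0.613, -0.2998, 0.2656]
ee_rot: [-0.098, 0.995, 0.001, -0.001]
force: [-0.0, 0.3, -0.5]
width: 0.0512
grip_force: 0.0
t65.8 p [ 0.613  -0.2998  0.2656] yawY 101.2 zt [-0.001  0.002 -1.   ] q7 2.27 w 0.0512 g 0 F [-0.   0.3 -0.5]
top stack (array([ 0.6233, -0.0298,  0.0335]), 371, np.float64(0.16026912752791628)) cap None
   [224.7725 223.9176] [0.5649 0.2595 0.0331] [ 99.3451 100.0196]
scene stack (array([ 0.6253, -0.0276,  0.0339]), 328, np.float64(0.16053221737400558)) cap None
   [317.7261 225.6349] [ 0.3375 -0.1253  0.0308] [69.7801 18.527 ]
knob (array([ 0.6239, -0.0292,  0.0134]), 74, np.float64(0.18500177666968803))
knob (array([ 0.625 , -0.0275,  0.0138]), 77, np.float64(0.1864933148250105))
```

View pics/st_scene.png

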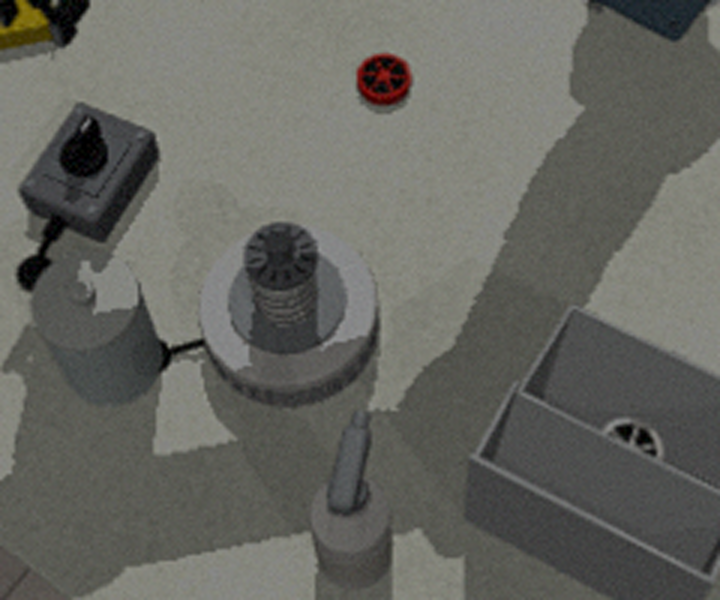

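The stack stands upright at crop (281,255–320), with the spent cartridge in the bucket at (632,435) and the isolator bar in OFF at (85,145). The cap is within 3 mm of centre, so I turn the isolator on.

```bash
python3 -m jog '[[0,0,-0.06,0,0,0],[0,0,-0.12,0,0,0],[0,0,-0.17,0,0,0],[0,0,-0.1965,0,0,0],[0,0,-0.1965,0,0,0],[0,0,-0.1965,0,0,0]]' && python3 -m jog '[[0,0,0,0,0,0],[0,0,0,0,0,0],[0,0,0,0,0,0],[0,0,0,0,0,0],[0,0,0,0,0,0]]' 0 50 && python3 -m jog '[[0,0,0,0,0,-0.1],[0,0,0,0,0,-0.25],[0,0,0,0,0,-0.4],[0,0,0,0,0,-0.55],[0,0,0,0,0,-0.7],[0,0,0,0,0,-0.85],[0,0,0,0,0,-0.95],[0,0,0,0,0,-0.95]]' && python3 -m jog '[[0,0,0,0,0,-0.15],[0,0,0,0,0,-0.3],[0,0,0,0,0,-0.45],[0,0,0,0,0,-0.55],[0,0,0,0,0,-0.55],[0,0,0,0,0,-0.55]]' && python3 -c "from h import *;st()"
```

```text
time_s: 66.75
ee_pos: [0.6142, -0.3016, 0.0719]
ee_rot: [-0.098, 0.995, -0.001, 0.001]
force: [-0.7, -0.0, 0.3]
width: 0.0513
grip_force: 0.0
time_s: 67.38
ee_pos: [0.6136, -0.3013, 0.0717]
ee_rot: [-0.097, 0.995, 0.0, 0.001]
force: [-1.0, 1.6, 6.0]
width: 0.0128
grip_force: 49.5
time_s: 68.38
ee_pos: [0.6137, -0.3009, 0.0718]
ee_rot: [0.39, 0.921, 0.0, 0.0]
force: [-2.2, 3.3, 6.9]
width: 0.0129
grip_force: 49.7
time_s: 69.12
ee_pos: [0.614, -0.3007, 0.0718]
ee_rot: [0.635, 0.773, 0.001, 0.0]
force: [0.1, 2.8, 6.5]
width: 0.0132
grip_force: 49.7
t69.1 p [ 0.614  -0.3007  0.0718] yawY 11.2 zt [ 0.002  0.001 -1.   ] q7 1.01 w 0.0132 g 50 F [0.1 2.8 6.5]
```

```bash
python3 -m jog '[[0,0,0,0,0,0],[0,0,0,0,0,0],[0,0,0,0,0,0],[0,0,0.03,0,0,0],[0,0,0.09,0,0,0],[0,0,0.15,0,0,0],[0,0,0.2,0,0,0],[0,0,0.2,0,0,0],[-0.05,0.0,0.2,0,0,0],[-0.1,0,0.2,0,0,0],[-0.15,0,0.2,0,0,0],[-0.15,0,0.2,0,0,0],[-0.15,0,0.2,0,0,0],[-0.15,0,0.2,0,0,0]]' 0.6
python3 - <<'E'
from m import *
st()
for n in ('top','scene'):
    c=cam(n); P=cloud(c); X,Y,Z=P[...,0],P[...,1],P[...,2]
    q=P[(X>.55)&(X<.68)&(Y>-.37)&(Y<-.23)&(Z>.084)&(Z<.1)]; print(n,'bar',len(q),cv2.minAreaRect(q[:,:2].astype(np.float32)) if len(q) else 0)
    print('knob',circ(P,.57,.69,-.09,.03,.18,.192),'cap',circ(P,.57,.69,-.09,.03,.156,.165))
    save(c,'fin_%s.png'%n)
E
```

```text
time_s: 70.88
ee_pos: [0.4642, -0.3011, 0.2699]
ee_rot: [0.634, 0.773, -0.0, 0.0]
force: [0.2, -0.3, 0.2]
width: 0.0511
grip_force: 0.0
t70.9 p [ 0.4642 -0.3011  0.2699] yawY 11.3 zt [-0. -0. -1.] q7 1.00 w 0.0511 g 0 F [ 0.2 -0.3  0.2]
top bar 107 ((0.6116306781768799, -0.3012208938598633), (0.013982972130179405, 0.056203778833150864), 9.733613014221191)
knob (array([ 0.6235, -0.0293,  0.0131]), 75, np.float64(0.18602678802516615)) cap (array([ 0.6233, -0.0297,  0.0333]), 358, np.float64(0.16032693751728075))
scene bar 92 ((0.6150712966918945, -0.29841846227645874), (0.016124408692121506, 0.05763140320777893), 7.183459281921387)
knob (array([ 0.6268, -0.0292,  0.0146]), 79, np.float64(0.18588609433974115)) cap (array([ 0.6259, -0.029 ,  0.0342]), 326, np.float64(0.1605951301132685))
```

View pics/fin_scene.png

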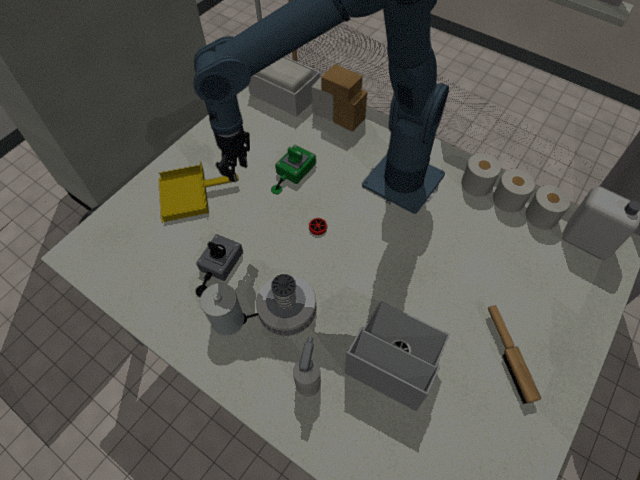

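The final view shows the handle back ON at (217,248), the complete stack on the scrubber at (285,290), and the spent cartridge in the bin at (401,347). The bystanders and look-alikes are untouched, and the arm is clear of everything.

```bash
python3 -c "from workcell import robot; print(robot.close_job())"
```

```text
the job is handed in; nothing more can be done
None
```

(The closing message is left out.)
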